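# Load the vial block and hold the incubator hood for loading

## Task

Stand the two loose amber vials, one after the other, right down in the two empty bores of the aluminium block, ready for the incubator. Then take the incubator's sprung hood by its bar, raise it about ten degrees past its balance point without letting it swing wide open, bring it back to five to ten degrees below that point, where it would fall shut if released, and finish while still holding it there, motionless, so that a colleague can load the vials. Leave the vial already in the block and the other things on the bench where they are.

Things in the scene. Friction and masses are not known exactly. Their poses are not given: they have to be found in the camera images.
- vial_a: one of the two loose vials, alike: amber glass cylinder 24 mm in diameter and 54 mm tall with a white screw cap 23 mm in diameter on top, 72 mm tall in all, about 45 g (30 to 60 g). Stands upright on the bench on the robot's right. Origin: centre of its underside, z up. Either vial may go in either empty bore.
- vial_b: the other loose vial, the same as vial_a, also standing upright on the bench, farther from the robot.
- vial_c: a third vial like these that already stands in the block, in the bore farthest from the robot; leave it alone. Origin: centre of its underside.
- block: fixed aluminium block, 150 mm long (own x), 60 mm wide (own y), 45 mm high, with three bores in a row along its x, 45 mm apart. Each bore is 27 mm in diameter and 30 mm deep, with the floor 15 mm above the bench; a seated vial stands out 42 mm. Origin: centre of its underside; x points roughly away from the robot.
- block_hole0 (a point): centre of the mouth of the empty bore nearest the robot, at the block's top, 45 mm above the bench.
- block_hole1 (a point): centre of the mouth of the middle, empty bore, 45 mm above the bench.
- incubator: fixed bench incubator, a low white box on the robot's left: base 210 mm deep (own x, from -90 to +120 mm), 260 mm wide (own y), 65 mm high; on it the grey hood, 180 mm deep, 240 mm wide, top 120 mm above the bench when shut. Origin: on the bench, midway in width; own x points away from the robot, y to its left; the front with the hood's bar faces the robot.
- hood (a joint): hood angle in rad: 0 shut (the start), grows as the front edge is lifted, open stop at 1.35. Balance point at 0.80 (46 degrees): below it the hood falls shut by its weight, above it its spring swings it open, gently near that point (0.9 N m per rad of distance from it, little friction). Lifting it off shut takes about 2 N at the bar. Over 1.2 counts as wide open.
- hood_hinge (a point): middle of the hood's hinge axis, which runs along the incubator's y, 90 mm behind its origin (+x) and 75 mm above the bench.
- hood_bar (a point): middle of the hood's round steel bar handle: 12 mm thick, along the incubator's y, 105 mm free between its two arms, 44 mm clear gap to the hood's front face, open above and below. Shut, it lies 225 mm before the hinge axis and 115 mm over the bench, level with the hood's top. It turns on a radius of 228.5 mm: height over the bench 75 + 228.5 sin(angle + 0.176) mm, 264 mm at balance.
- dish: shallow round culture dish with its cover, 94 mm across, 16 mm high, in front of the robot; leave alone.
- pen: marker pen 140 mm long lying in front of the incubator; leave alone.
- beaker: glass beaker, 68 mm across, 90 mm tall, left of the incubator; leave alone.
- reagent: amber reagent bottle 56 mm across, 130 mm tall, between block and incubator towards the back; leave alone.
- cylinder: slim glass measuring cylinder, 158 mm tall on a 52 mm foot, behind the block; leave alone.
- slidebox: flat grey slide box 80 x 90 x 32 mm, behind the vials; leave alone.
There are look-alikes about, which are no part of the job. Leave any blue look-alike of the vial_a alone.

How it is judged:
On the way, in this order (a step that is already met when the one before it is completed fails the run):
1. one of the two vials stands at the bottom of an empty bore (((horizontal distance between vial_a and block_hole0 below 0.006 m and z of vial_a in the frame of block_hole0 below -0.024 m and angle between vial_a's own z axis and vertical below 0.15 rad) or (horizontal distance between vial_a and block_hole1 below 0.006 m and z of vial_a in the frame of block_hole1 below -0.024 m and angle between vial_a's own z axis and vertical below 0.15 rad) or (horizontal distance between vial_b and block_hole0 below 0.006 m and z of vial_b in the frame of block_hole0 below -0.024 m and angle between vial_b's own z axis and vertical below 0.15 rad) or (horizontal distance between vial_b and block_hole1 below 0.006 m and z of vial_b in the frame of block_hole1 below -0.024 m and angle between vial_b's own z axis and vertical below 0.15 rad))), for 0.2 s.
2. both vials stand at the bottom of the two bores (((horizontal distance between vial_a and block_hole0 below 0.006 m and z of vial_a in the frame of block_hole0 below -0.024 m and angle between each of vial_a, vial_b's own z axis and vertical below 0.15 rad and horizontal distance between vial_b and block_hole1 below 0.006 m and z of vial_b in the frame of block_hole1 below -0.024 m) or (horizontal distance between vial_a and block_hole1 below 0.006 m and z of vial_a in the frame of block_hole1 below -0.024 m and angle between each of vial_a, vial_b's own z axis and vertical below 0.15 rad and horizontal distance between vial_b and block_hole0 below 0.006 m and z of vial_b in the frame of block_hole0 below -0.024 m))), for 0.2 s.
3. the hood is raised past its balance point (value of joint hood above 0.85 rad and ((horizontal distance between vial_a and block_hole0 below 0.006 m and z of vial_a in the frame of block_hole0 below -0.024 m and angle between each of vial_a, vial_b's own z axis and vertical below 0.15 rad and horizontal distance between vial_b and block_hole1 below 0.006 m and z of vial_b in the frame of block_hole1 below -0.024 m) or (horizontal distance between vial_a and block_hole1 below 0.006 m and z of vial_a in the frame of block_hole1 below -0.024 m and angle between each of vial_a, vial_b's own z axis and vertical below 0.15 rad and horizontal distance between vial_b and block_hole0 below 0.006 m and z of vial_b in the frame of block_hole0 below -0.024 m))), for 0.1 s.
At the end, for the whole second after the job is handed in: Both vials stand in the two bores (axis within 6 mm, underside 24 mm or more below the mouth, tilt under 0.15 rad); the fingers hold the hood still (under 0.08 rad/s, contact over 0.1 N) at a joint value of 0.52 to 0.77, i.e. 0.03 to 0.28 rad below balance (((horizontal distance between vial_a and block_hole0 below 0.006 m and z of vial_a in the frame of block_hole0 below -0.024 m and angle between each of vial_a, vial_b's own z axis and vertical below 0.15 rad and horizontal distance between vial_b and block_hole1 below 0.006 m and z of vial_b in the frame of block_hole1 below -0.024 m) or (horizontal distance between vial_a and block_hole1 below 0.006 m and z of vial_a in the frame of block_hole1 below -0.024 m and angle between each of vial_a, vial_b's own z axis and vertical below 0.15 rad and horizontal distance between vial_b and block_hole0 below 0.006 m and z of vial_b in the frame of block_hole0 below -0.024 m)) and value of joint hood between 0.52 and 0.77 rad and velocity of joint hood between -0.08 and 0.08 rad/s and contact force between the fingers and hood above 0.1 N); the arm keeps its last pose, push and grip.
It fails at once if the hood swings wide open (value of joint hood above 1.2 rad).
It fails at once if the vial already in the block is lifted or shoved out of place (distance of vial_c from where it was at the start of the episode above 0.015 m).
It fails at once if another thing on the bench is shifted by more than 30 mm (distance of any of dish, pen, beaker, reagent, cylinder, slidebox from where it was at the start of the episode above 0.03 m).
It also fails if it takes over 70 s, if anything falls off the work surface, if the arm or the gripper's body presses on something with over 40 N, if the wrist force passes 120 N, or if a joint passes its speed limit or range.

## Robot

A 6-joint arm with a two-finger parallel gripper is mounted at the origin on the work surface. World frame = base frame: x ahead of the robot, y to its left, z up, the work surface at z = 0. Lengths are in m, angles in rad, forces in N, time in s.
With the tool pointing down it reaches from about 0.35 to 0.875 m from the base axis. Payload 4.2 kg.
Tool frame: the origin (TCP) lies on the centre line of the jaws, within the pads' length; the fingertips stand 19 mm ahead of it and the grasp point (between the pads) is the TCP; z points along the fingers, x is the direction in which the jaws open and shut, and the axes are right-handed (so a half turn about z gives the same grasp; the last joint's range is limited). The gripper opens to 85 mm and grips with 20 to 120 N. Pads are 22 mm wide; open, the fingers measure 114 mm over their backs; the gripper's body (76 mm by 85 mm) begins 54 mm behind the grasp point. The pads swing forward as they close: fully open they stand 13 mm farther back than shut.
Start: joints at [1.483, 0.385, 0.008, 0, -1.194, -0.259], TCP at [0.212, 0.588, 0.25] pointing down, gripper open.
Joint ranges: [-3.14, 3.14], [-1.21, 2.06], [-1.07, 1.41], [-3.16, 2.05], [-2.99, -0.16], [-3.1, 3.1]. Speed limits (rad/s): [2.79, 2.79, 3.14, 3.14, 3.14, 3.14].

## Interface

Orientations are given as a unit quaternion [w, x, y, z].
In Python, from rig import ctrl gives the robot as it stands.
- The arm moves only by the shell command python3 -m pendant 'ROWS' [FORCE]. ROWS is JSON, a list of rows, each a list of 7 numbers: the shift along the tool's x, y, z in mm, then the turn, a rotation vector about the tool's x, y, z in rad, then the finger opening in mm, from 0 to 85.4. In form: [[x, y, z, ax, ay, az, grip], ...]. A call has 1 to 10 rows; each row shifts and turns the commanded pose from where the row before left it, along the tool's axes as they then stand; what a row does not reach is not made up. A row lasts 1/8 s, in which the tool goes at most 62.5 mm and 10.7 degrees, less where a joint would pass 70% of its speed; a pose out of reach is approached as far as the arm can. A call is refused whole if a number of a shift passes 62.5 or a number of a turn 0.188, either way. A call with a gripper value outside its range is refused whole. The fingers move at their own pace and stop on an object; FORCE is the grip in N (left out, the last holds). Time passes only in rows, so rows that do not move let the fingers close. It gives the time, the measured TCP pose, the force and the opening at its end, in the units of the state.
- ctrl.get_obs(): the state, without advancing time (a new reading comes with each control period).
- ctrl.read_camera(name): name is "side" or "top"; returns a dict with "image" (400x640x3 uint8, blue, green, red), "camera_matrix" (3x3 intrinsics, pixels), "dist_coeffs" ([k1, k2, p1, p2, k3] as OpenCV has them; the pictures are not rectified), "T" (4x4, takes a point from camera to world coordinates). Camera axes: x right, y down, z forward; pixel columns grow to the right and rows downward; lengths in m; the calibration is good to about 2 mm. A picture is of the moment at which its call begins. There is no depth.
- ctrl.hand_in(): hands the job in, once; it reports no verdict.
The state is a dict: "t": time; "joints": joint angles; "joint_vel": joint speeds; "effort": joint torques, N m; "position": TCP position; "orientation": TCP orientation; "contact_force": force on the tool from outside, world axes, zero at the start; "moment": the same for the moment, N m; "opening": finger opening in m.
Only numpy, scipy, OpenCV 4.12 (cv2) and the standard library are available. Lean on these libraries where they do the work, as an engineer would, in place of code of your own. Each camera call takes 0.05 s, during which the arm holds its last target.

## Working session

There is one attempt and no reset: what is moved stays moved. The work goes in short steps, Python scripts to look and compute and a shell command to move; the robot and the scene stay as the last step left them, time stands still between calls to the robot, and variables do not carry over. Pictures are saved under pics/ and viewed, and the job is handed in when it is done.

```bash
mkdir -p pics; ls
cat > h.py <<'E'
import numpy as np,cv2
from rig import ctrl
def snap(n,f):
    c=ctrl.read_camera(n); cv2.imwrite('pics/'+f,c['image']); return c
def ray(c,uv):
    p=cv2.undistortPoints(np.array([[uv]],float),np.array(c['camera_matrix']),np.array(c['dist_coeffs']))[0,0]
    T=np.array(c['T']); return T[:3,3],T[:3,:3]@np.array([p[0],p[1],1])
def onz(c,uv,z):
    o,d=ray(c,uv); return o+d*(z-o[2])/d[2]
def proj(c,P):
    T=np.linalg.inv(np.array(c['T'])); 
    return cv2.projectPoints(np.array(P,float).reshape(-1,3),cv2.Rodrigues(T[:3,:3])[0],T[:3,3],np.array(c['camera_matrix']),np.array(c['dist_coeffs']))[0][:,0]
def state():
    o=ctrl.get_obs(); from scipy.spatial.transform import Rotation as R
    q=o['orientation']; M=R.from_quat([q[1],q[2],q[3],q[0]]).as_matrix()
    return o,np.array(o['position']),M
E
python3 - <<'E'
from h import *
import pickle
o,p,M=state();print(o);print(M.round(4))
for n in('side','top'):
    c=snap(n,n+'0.png');pickle.dump(c,open(n+'0.pkl','wb'));print(np.array(c['T']).round(3),c['camera_matrix'],c['dist_coeffs'])
E
```

```text
pics
{'t': 0.0, 'joints': array([ 1.48261369e+00,  3.85598066e-01,  6.60171374e-03, -5.40409122e-04,
       -1.19399992e+00, -2.58591346e-01]), 'joint_vel': array([-0.00147091,  0.0013156 ,  0.00021685,  0.00163795, -0.00108797,
        0.00087973]), 'effort': array([ 1.83671714e-04, -3.92286837e+01,  1.88403797e+01,  4.18612093e+00,
       -4.70003040e-03,  1.36151741e-06]), 'position': array([0.21220548, 0.58728228, 0.2491809 ]), 'orientation': array([-9.00836214e-04, -5.74432785e-01,  8.18550977e-01, -6.79342828e-04]), 'contact_force': array([-0.56781775,  0.29039004,  0.83113708]), 'moment': array([ 0.00566279, -0.02656161, -0.07081239]), 'opening': 0.08557977050987947}
[[-3.401e-01 -9.404e-01 -7.000e-04]
 [-9.404e-01  3.401e-01 -2.100e-03]
 [ 2.300e-03 -1.000e-04 -1.000e+00]]
[[ 0.979 -0.083  0.187  0.345]
 [-0.203 -0.503  0.84  -0.89 ]
 [ 0.024 -0.861 -0.509  0.656]
 [ 0.     0.     0.     1.   ]] [[421.35850833   0.         316.64746229]
 [  0.         421.35850833 200.42037484]
 [  0.           0.           1.        ]] [-0.08866559  0.          0.          0.          0.        ]
[[-0.01  -0.985  0.173  0.374]
 [-1.     0.01   0.002  0.027]
 [-0.004 -0.173 -0.985  1.167]
 [ 0.     0.     0.     1.   ]] [[362.24985697   0.         319.81290899]
 [  0.         362.24985697 196.45361399]
 [  0.           0.           1.        ]] [-0.02366545  0.          0.          0.          0.        ]
```

View pics/top0.png

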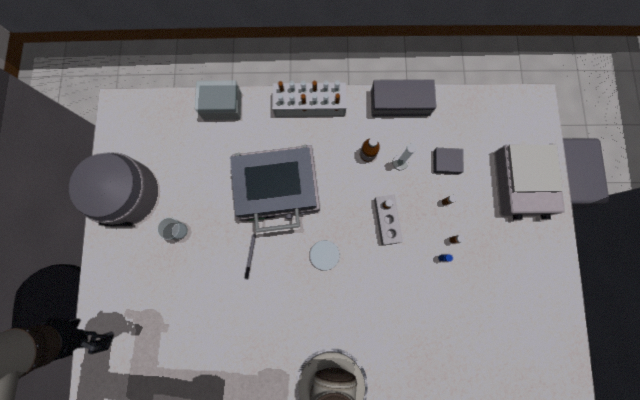

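View pics/side0.png

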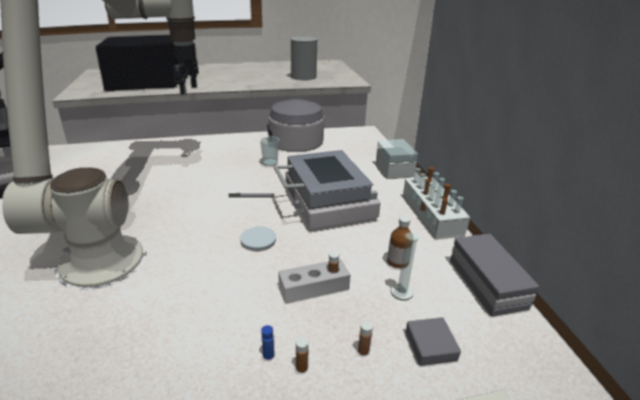

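The top picture shows the loose vials near (447,201) and (455,239), the blue look-alike at (446,258), the block at (389,219) and the hood bar near (278,229). The side picture shows the vials at (302,356) and (365,340), and the block at (314,280). I'll enlarge these areas next.

Run:
```python
import cv2
t=cv2.imread('pics/top0.png');s=cv2.imread('pics/side0.png')
def crop(im,x,y,w,h,k): return cv2.resize(im[y:y+h,x:x+w],None,fx=k,fy=k,interpolation=cv2.INTER_CUBIC)
cv2.imwrite('pics/c1.png',crop(t,370,185,100,75,8))
cv2.imwrite('pics/c2.png',crop(t,225,140,100,100,6))
cv2.imwrite('pics/c3.png',crop(s,250,245,130,135,4))
cv2.imwrite('pics/c4.png',crop(s,260,140,130,90,6))
```

```text
(no output)
```

View pics/c1.png

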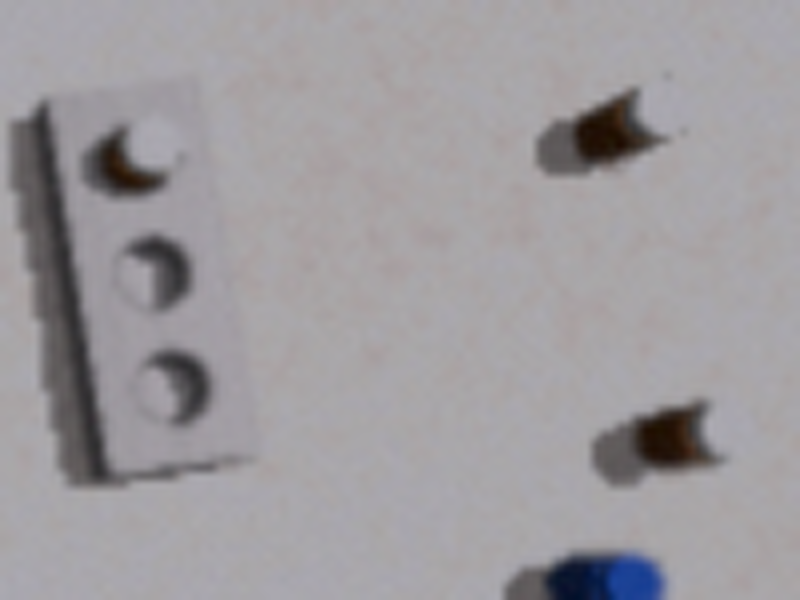

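View pics/c2.png

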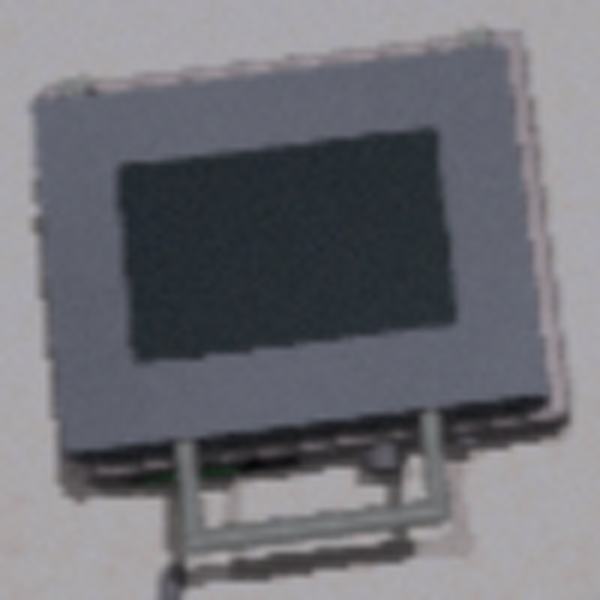

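View pics/c3.png

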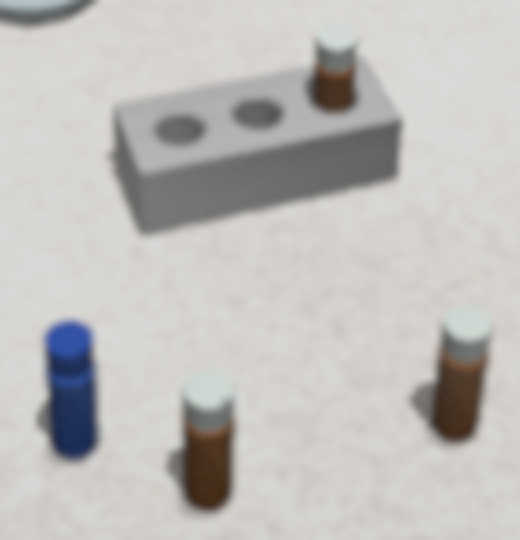

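View pics/c4.png

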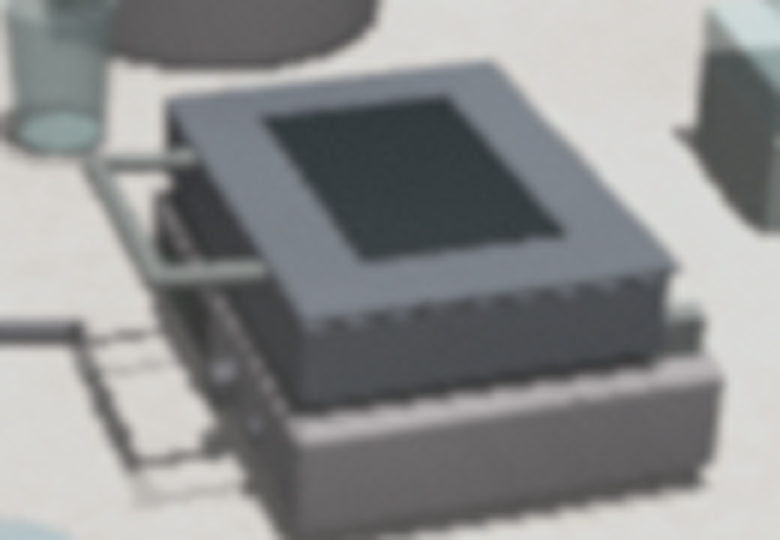

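```bash
cat >> h.py <<'E'
def tri(c1,u1,c2,u2):
    o1,d1=ray(c1,u1);o2,d2=ray(c2,u2)
    A=np.stack([d1,-d2],1);s=np.linalg.lstsq(A,o2-o1,rcond=None)[0]
    a=o1+d1*s[0];b=o2+d2*s[1];return (a+b)/2,np.linalg.norm(a-b)
def un(c,x0,y0,k): return ((c[0]+.5)/k-.5+x0,(c[1]+.5)/k-.5+y0)
E
python3 - <<'E'
from h import *
import pickle
t=pickle.load(open('top0.pkl','rb'));s=pickle.load(open('side0.pkl','rb'))
S=lambda *c:un(c,250,245,4); T=lambda *c:un(c,370,185,8)
print('hole0',onz(s,S(180,129),.045),onz(t,T(172,388),.045),tri(s,S(180,129),t,T(172,388)))
print('hole1',onz(s,S(258,113),.045),onz(t,T(152,273),.045))
print('vc cap',onz(s,S(336,44),.087),onz(t,T(157,145),.087))
for nm,c in(('blk corners side',[(114,107),(142,173),(402,121),(365,62)]),): print([onz(s,S(*q),.045).round(4) for q in c])
print('top corners',[onz(t,T(*q),.045).round(4) for q in [(105,472),(258,457),(45,103),(200,78)]])
print('v near cap',onz(s,S(209,390),.072),'bottom front',onz(s,S(208,507),0))
print('v far cap',onz(s,S(467,328),.072),'bottom front',onz(s,S(455,440),0))
# amber masks
for nm,c in(('s',s),('t',t)):
    im=c['image'].astype(int);m=((im[...,2]-im[...,0])>35).astype('uint8')
    n,l,st,ce=cv2.connectedComponentsWithStats(m)
    for i in range(1,n):
        if st[i,4]>15: 
            q=ce[i];print(nm,st[i],q.round(1),onz(c,q,.027).round(4))
B=lambda *c:un(c,225,140,6); D=lambda *c:un(c,260,140,6)
print('bar ends top',onz(t,B(190,543),.115),onz(t,B(443,514),.115))
print('bar ends side',onz(s,D(95,165),.115),onz(s,D(158,276),.115))
print(tri(s,D(95,165),t,B(190,543)),tri(s,D(158,276),t,B(443,514)))
print('hood top corners',[onz(t,B(*q),.12).round(4) for q in [(68,452),(548,400),(38,97),(510,42)]])
print('side',[onz(s,D(*q),.12).round(4) for q in [(168,100),(302,318),(490,62),(675,268)]])
E
```

```text
hole0 [ 0.45478512 -0.19345355  0.045     ] [ 0.45356237 -0.18997894  0.045     ] (array([ 0.45449207, -0.19054751,  0.0424385 ]), np.float64(0.0014972487289233968))
hole1 [ 0.49938024 -0.18776986  0.045     ] [ 0.49827918 -0.18411785  0.045     ]
vc cap [ 0.54200071 -0.18715834  0.087     ] [ 0.54210533 -0.18016392  0.087     ]
[array([ 0.4217, -0.169 ,  0.045 ]), array([ 0.4294, -0.2247,  0.045 ]), array([ 0.5763, -0.2085,  0.045 ]), array([ 0.5691, -0.1546,  0.045 ])]
top corners [array([ 0.4216, -0.1628,  0.045 ]), array([ 0.4267, -0.222 ,  0.045 ]), array([ 0.5658, -0.1449,  0.045 ]), array([ 0.5751, -0.2063,  0.045 ])]
v near cap [ 0.43470513 -0.39689907  0.072     ] bottom front [ 0.43340635 -0.4033669   0.        ]
v far cap [ 0.55672231 -0.38331382  0.072     ] bottom front [ 0.55600277 -0.38799776  0.        ]
s [249   5  12  21 135] [255.6  17.6] [0.7217 4.3413 0.027 ]
s [109  21   8   9  36] [112.1  26.3] [-0.7911  3.9465  0.027 ]
s [425 167   9  26  65] [428.8 177.6] [0.9715 0.2344 0.027 ]
s [442 184   8  29  81] [445.3 196.3] [0.969  0.1099 0.027 ]
s [392 227  18  20 24
[... 397 characters left out ...]
.9169 0.0837 0.027 ]
t [363 140  16  15 136] [369.8 148.7] [ 0.7308 -0.1359  0.027 ]
bar ends top [0.46124835 0.21470731 0.115     ] [0.47411172 0.09210061 0.115     ]
bar ends side [0.46349801 0.21014559 0.115     ] [0.47775289 0.0941212  0.115     ]
(array([0.46274028, 0.21506889, 0.11253447]), np.float64(0.002572943909126254)) (array([0.4757239 , 0.09189198, 0.11615346]), np.float64(0.0034410730326704616))
hood top corners [array([0.5056, 0.2741, 0.12  ]), array([0.5287, 0.0407, 0.12  ]), array([0.6845, 0.2946, 0.12  ]), array([0.7103, 0.0583, 0.12  ])]
side [array([0.5077, 0.2683, 0.12  ]), array([0.5322, 0.0378, 0.12  ]), array([0.6816, 0.29  , 0.12  ]), array([0.7065, 0.0555, 0.12  ])]
```

```bash
python3 -m pendant '[[0,0,0,0,0,0.186,60],[0,0,0,0,0,0.186,60],[0,0,0,0,0,0.186,60],[0,0,0,0,0,0.186,60],[0,0,0,0,0,0.186,60],[0,0,0,0,0,0.186,60],[0,0,0,0,0,0.186,60],[0,0,0,0,0,0.186,60],[0,0,0,0,0,0.186,60],[0,0,0,0,0,0.186,60]]' 25
python3 -m pendant '[[0,0,0,0,0,0.186,60],[0,0,0,0,0,0.186,60],[0,0,0,0,0,0.186,60],[0,0,0,0,0,0.186,60],[0,0,0,0,0,0.063,60],[0,0,0,0,0,0,60]]'
cat >> h.py <<'E'
def to(P,yaw=None):
    o,p,M=state(); d=M.T@(np.array(P)-p)*1000
    y=np.arctan2(M[1,0],M[0,0]); print('t',round(o['t'],2),'pos',p.round(4),'yaw',round(y,4),'shift',d.round(1),'tilt',M[:,2].round(4),'F',o['contact_force'].round(2),'open',round(o['opening']*1e3,1),'q',np.round(o['joints'],2))
    if yaw is not None: print('az',round((y-yaw+np.pi)%(2*np.pi)-np.pi,4))
E
python3 - <<'E'
from h import *
to([.434,-.394,.2],np.deg2rad(97.3))
E
```

```text
t: 1.35
position: [0.2123, 0.5875, 0.2496]
orientation: [0.0, 0.316, 0.949, -0.001]
contact_force: [-0.7, 0.4, 0.2]
opening: 0.0598
t: 2.1
position: [0.2123, 0.5875, 0.2498]
orientation: [0.0, 0.66, 0.751, -0.001]
contact_force: [-0.8, 0.1, 0.8]
opening: 0.0598
t 2.1 pos [0.2123 0.5875 0.2498] yaw 1.6993 shift [-1001.8    94.1    50.8] tilt [-3.0e-04 -1.1e-03 -1.0e+00] F [-0.77  0.07  0.78] open 59.8 q [ 1.48  0.39  0.01 -0.   -1.19 -2.92]
az 0.0011
```

```bash
python3 -m pendant '[[-50,30,0,0,0,0,60],[-50,30,0,0,0,0,60],[-50,30,0,0,0,0,60],[-50,30,0,0,0,0,60],[-50,30,0,0,0,0,60],[-50,30,0,0,0,0,60],[-50,30,0,0,0,0,60],[-50,30,0,0,0,0,60]]'
python3 -m pendant '[[-60,-15,0,0,0,0,60],[-60,-15,0,0,0,0,60],[-60,-15,0,0,0,0,60],[-60,-15,0,0,0,0,60],[-60,-15,0,0,0,0,60],[-60,-15,0,0,0,0,60],[-60,-15,0,0,0,0,60],[-60,-15,0,0,0,0,60],[-60,-15,0,0,0,0,60],[-60,-11,50,0,0,0,60]]'
python3 -m pendant '[[0,0,0,0,0,0,60],[0,0,0,0,0,0,60]]'
python3 - <<'E'
from h import *
to([.434,-.394,.12],np.deg2rad(97.3))
E
```

```text
t: 3.1
position: [0.5023, 0.22, 0.2504]
orientation: [0.0, 0.66, 0.751, 0.0]
contact_force: [-0.3, 0.6, -0.3]
opening: 0.06
t: 4.35
position: [0.435, -0.383, 0.2134]
orientation: [0.004, 0.66, 0.751, 0.001]
contact_force: [1.0, -1.1, -0.4]
opening: 0.0604
t: 4.6
position: [0.4337, -0.3795, 0.2107]
orientation: [-0.0, 0.66, 0.751, -0.0]
contact_force: [-0.3, 0.5, 0.9]
opening: 0.0602
t 4.6 pos [ 0.4337 -0.3795  0.2107] yaw 1.699 shift [-14.4  -1.5  90.7] tilt [-4.e-04 -1.e-04 -1.e+00] F [-0.27  0.47  0.9 ] open 60.2 q [-0.44  0.33 -0.17  0.   -1.06 -1.  ]
az 0.0008
```

```bash
python3 -m pendant '[[-14,-1,45,0,0,0,60],[0,0,45,0,0,0,60],[0,0,0,0,0,0,60],[0,0,0,0,0,0,60]]'
python3 - <<'E'
from h import *
to([.434,-.394,.053],np.deg2rad(97.3))
a=snap('side','s1.png')['image'];b=snap('top','t1.png')['image']
f=lambda im,x,y,w,h,k:cv2.resize(im[y:y+h,x:x+w],None,fx=k,fy=k,interpolation=cv2.INTER_CUBIC)
cv2.imwrite('pics/j1.png',np.hstack([f(a,240,280,130,120,3),f(b,400,180,120,120,3)]))
E
```

```text
t: 5.1
position: [0.4364, -0.3936, 0.1234]
orientation: [0.002, 0.66, 0.752, 0.0]
contact_force: [0.7, 0.2, 0.8]
opening: 0.06
t 5.1 pos [ 0.4364 -0.3936  0.1234] yaw 1.7012 shift [ 0.1 -2.6 70.4] tilt [ 0.0035 -0.0028 -1.    ] F [0.66 0.2  0.75] open 60.0 q [-0.46  0.44 -0.26  0.   -0.87 -0.98]
az 0.003
```

View pics/j1.png

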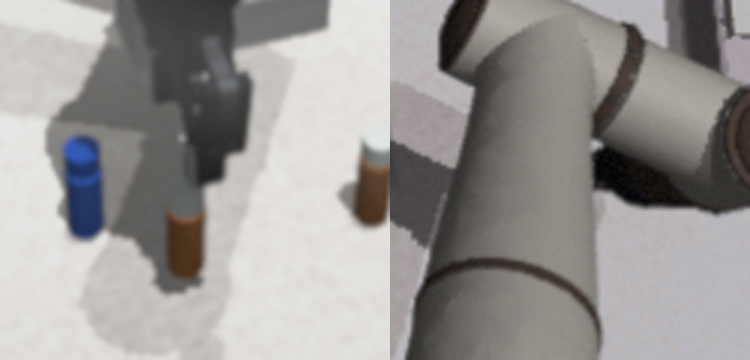

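Run:
```python
from h import *
import pickle
s=pickle.load(open('side0.pkl','rb'))
o,p,M=state();print(p,M[:,0])
for sgn in(-1,1):
  for d in (30,44):
    for w in(-11,11): 
      q=proj(s,p+M@np.array([sgn*d,w,13])*1e-3)[0]; print(sgn,d,w,q.round(1),((q-[240,280])*3).round(0))
q=proj(s,[p+M@np.array([0,0,z])*1e-3 for z in(0,19)]);print(((q-[240,280])*3).round(0))
```

```text
[ 0.43631322 -0.393802    0.12367128] [-0.12905836  0.9916309  -0.003478  ]
-1 30 -11 [301.8 339.9] [185. 180.]
-1 30 11 [314.4 336.7] [223. 170.]
-1 44 -11 [304.4 346.3] [193. 199.]
-1 44 11 [317.2 343. ] [232. 189.]
1 30 -11 [291.5 314.5] [154. 103.]
1 30 11 [303.4 311.7] [190.  95.]
1 44 -11 [289.3 309. ] [148.  87.]
1 44 11 [301.1 306.3] [183.  79.]
[[188. 120.]
 [188. 143.]]
```

Run:
```python
import cv2
a=cv2.imread('pics/s1.png');cv2.imwrite('pics/k1.png',cv2.resize(a[285:385,270:350],None,fx=7,fy=6,interpolation=cv2.INTER_CUBIC))
```

```text
(no output)
```

View pics/k1.png

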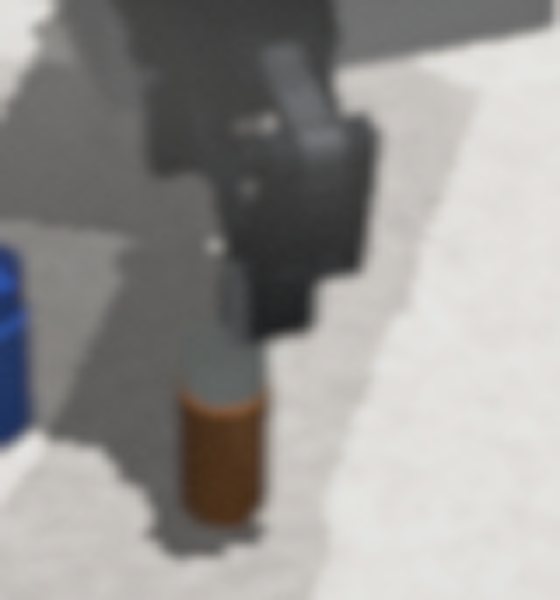

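```bash
python3 -m pendant '[[0,-2,35,0,0,0,60],[0,0,35,0,0,0,60],[0,0,0,0,0,0,60],[0,0,0,0,0,0,60],[0,0,0,0,0,0,60]]'
python3 - <<'E'
from h import *
to([.434,-.394,.053],np.deg2rad(97.3))
snap('side','s2.png')
E
python3 -m pendant '[[0,0,0,0,0,0,15],[0,0,0,0,0,0,15],[0,0,0,0,0,0,15],[0,0,0,0,0,0,15],[0,0,0,0,0,0,15]]' 25
python3 - <<'E'
from h import *
to([.434,-.394,.053],np.deg2rad(97.3))
a=snap('side','s3.png')['image']
f=lambda im,x,y,w,h,k:cv2.resize(im[y:y+h,x:x+w],None,fx=k,fy=k,interpolation=cv2.INTER_CUBIC)
cv2.imwrite('pics/j2.png',np.hstack([f(cv2.imread('pics/s2.png'),265,300,80,90,5),f(a,265,300,80,90,5)]))
E
```

```text
t: 5.82
position: [0.4338, -0.3944, 0.0529]
orientation: [0.002, 0.66, 0.751, 0.0]
contact_force: [0.3, -0.9, -0.0]
opening: 0.0599
t 5.83 pos [ 0.4338 -0.3944  0.0529] yaw 1.699 shift [ 0.4  0.2 -0.1] tilt [ 0.0035 -0.0021 -1.    ] F [ 0.31 -0.87 -0.01] open 59.9 q [-0.46  0.53 -0.32  0.   -0.72 -0.98]
az 0.0008
t: 6.5
position: [0.4328, -0.3939, 0.0511]
orientation: [0.0, 0.66, 0.751, -0.0]
contact_force: [-0.1, 0.8, 4.7]
opening: 0.0232
t 6.5 pos [ 0.4328 -0.3939  0.0511] yaw 1.6988 shift [-0.3  1.2 -1.9] tilt [ 4.e-04 -4.e-04 -1.e+00] F [-0.11  0.76  4.71] open 23.2 q [-0.46  0.53 -0.32  0.   -0.72 -0.98]
az 0.0006
```

View pics/j2.png

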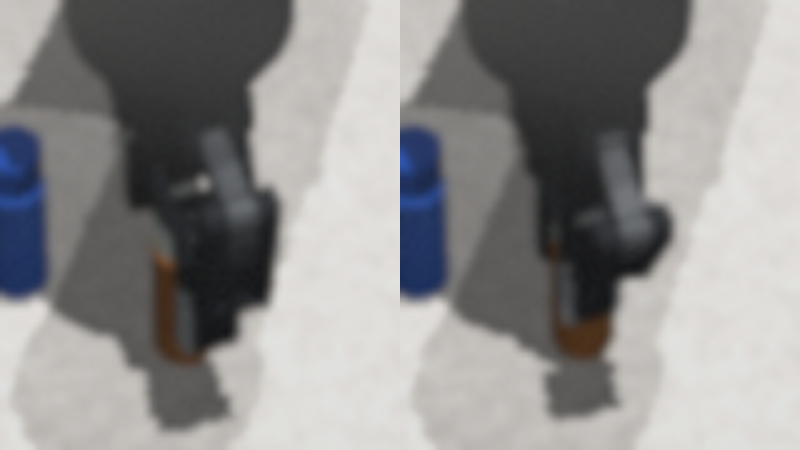

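```bash
python3 -m pendant '[[0,0,-40,0,0,0,15],[0,0,-60,0,0,0,15],[0,0,0,0,0,0,15],[0,0,0,0,0,0,15]]'
python3 - <<'E'
from h import *
to([.4985,-.1845,.12],np.deg2rad(97.3))
a=snap('side','s4.png')['image']
cv2.imwrite('pics/j4.png',cv2.resize(a[250:390,240:380],None,fx=4,fy=4))
E
```

```text
t: 7.05
position: [0.4319, -0.3931, 0.1498]
orientation: [-0.001, 0.661, 0.751, 0.0]
contact_force: [-0.0, -0.8, -1.2]
opening: 0.0229
t 7.05 pos [ 0.4319 -0.3931  0.1498] yaw 1.6979 shift [198.5  92.5  30.1] tilt [-8.0e-04  1.4e-03 -1.0e+00] F [-0.03 -0.78 -1.24] open 22.9 q [-0.46  0.41 -0.23 -0.   -0.94 -0.98]
az -0.0003
```

View pics/j4.png

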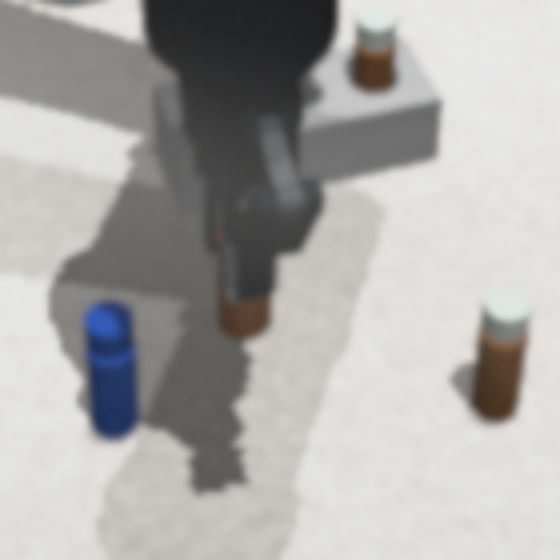

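```bash
python3 -m pendant '[[45,21,-5,0,0,0,15],[55,25,0,0,0,0,15],[55,25,0,0,0,0,15],[43,21,0,0,0,0,15],[0,0,20,0,0,0,15],[0,0,20,0,0,0,15],[0,0,0,0,0,0,15],[0,0,0,0,0,0,15],[0,0,0,0,0,0,15]]'
python3 - <<'E'
from h import *
to([.4985,-.1845,.107],np.deg2rad(97.3))
for n in('side','top'):
  a=snap(n,n[0]+'5.png')['image']
  if n=='side': a=cv2.resize(a[230:310,260:360],None,fx=8,fy=7,interpolation=cv2.INTER_CUBIC)
  cv2.imwrite('pics/j5%s.png'%n,a)
E
```

```text
t: 8.22
position: [0.4989, -0.1859, 0.1162]
orientation: [0.0, 0.661, 0.751, 0.0]
contact_force: [-0.3, -0.1, -0.1]
opening: 0.0229
t 8.22 pos [ 0.4989 -0.1859  0.1162] yaw 1.6983 shift [ 1.4 -0.3  9.2] tilt [ 1.1e-03 -2.0e-04 -1.0e+00] F [-0.3  -0.13 -0.14] open 22.9 q [-0.05  0.37 -0.4   0.   -0.8  -1.39]
az 0.0001
```

View pics/j5side.png

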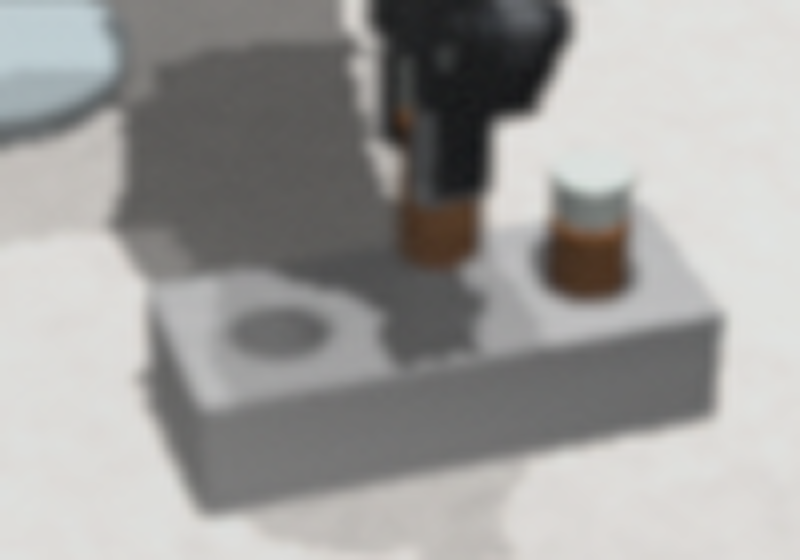

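View pics/j5top.png

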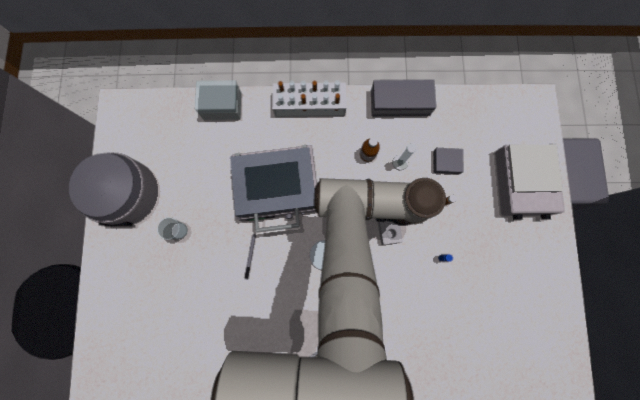

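Run:
```python
from h import *
import pickle
s=pickle.load(open('side0.pkl','rb'))
b=cv2.imread('pics/s5.png')
# hole1 dark mask in initial image
g=cv2.cvtColor(s['image'],cv2.COLOR_BGR2GRAY)
for (x0,y0) in((294,277),(314,273)):
    w=g[y0-6:y0+7,x0-10:x0+11]; print(w[::1,::2])
    m=(w<115).astype('uint8'); ys,xs=np.nonzero(m);print(xs.mean()+x0-10,ys.mean()+y0-6,xs.min()+x0-10,xs.max()+x0-10,ys.min()+y0-6,ys.max()+y0-6)
# vial columns
print('amber rows')
for y in range(255,272): print(y,[tuple(b[y,x]) [2]-int(b[y,x][0]) for x in range(305,324)])
q=proj(s,[[.49938,-.18777,z] for z in(.045,.064)]);print(q)
```

```text
[[176 175 174 174 172 173 173 174 176 176 177]
 [174 175 174 171 168 169 168 171 176 177 177]
 [176 175 175 166 155 150 147 155 170 176 176]
 [177 177 172 150 129 121 117 131 155 173 175]
 [178 177 164 127 112 105 101 107 135 170 177]
 [177 176 153 112 107 105 101  96 118 166 177]
 [176 175 148 108 106 106 102  95 113 165 178]
 [175 175 150 111 107 106 103  99 124 171 179]
 [176 176 163 125 111 107 106 111 146 177 179]
 [177 177 173 147 127 119 121 136 166 179 180]
 [178 179 178 168 153 146 149 162 176 179 179]
 [176 180 180 178 174 170 172 176 180 180 179]
 [173 180 180 180 180 179 180 180 179 175 171]]
294.69565217391306 277.04347826086956 290 300 275 279
[[175 175 174 174 174 173 174 176 176 177 177]
 [173 173 173 171 170 170 168 173 177 178 177]
 [174 174 172 161 153 151 147 160 174 177 177]
 [177 176 166 139 124 119 119 137 165 177 177]
 [177 175 152 114 103  99  98 111 149 177 179]
 [177 172 135 102  99  98  93  93 133 177 179]
 [176 172 130  99 101  98  93  87 128 175 179]
 [175 174 138 103 101  99  92  91 138 177 179]
 [177 176 154 117 106 101 100 109 154 179 179]
 [177 178 1
[... 4146 characters left out ...]
.uint8(0), np.uint8(0), np.uint8(0)]
270 [np.uint8(255), np.uint8(0), np.uint8(1), np.uint8(255), np.uint8(255), np.uint8(0), np.uint8(0), np.uint8(0), np.uint8(0), np.uint8(0), np.uint8(0), np.uint8(1), np.uint8(0), np.uint8(255), np.uint8(255), np.uint8(255), np.uint8(0), np.uint8(255), np.uint8(255)]
271 [np.uint8(0), np.uint8(0), np.uint8(0), np.uint8(0), np.uint8(0), np.uint8(0), np.uint8(0), np.uint8(0), np.uint8(255), np.uint8(0), np.uint8(255), np.uint8(255), np.uint8(0), np.uint8(255), np.uint8(254), np.uint8(255), np.uint8(255), np.uint8(255), np.uint8(255)]
[[314.12490384 272.87505246]
 [314.30534178 266.20180337]]<stdin>:12: RuntimeWarning: overflow encountered in scalar subtract
```

Run:
```python
from h import *
import pickle
s=pickle.load(open('side0.pkl','rb'))
def rb(im,x0,x1,y0,y1):
    d=im[...,2].astype(int)-im[...,0]; w=d[y0:y1,x0:x1]; pk=np.percentile(w,95)
    # lateral edges + bottom edges, half of peak
    def cross(v,h,rev):
        idx=range(len(v)-1,0,-1) if rev else range(len(v)-1)
        for i in idx:
            j=i-1 if rev else i+1
            if v[i]<h<=v[j]: return i+(j-i)*(h-v[i])/(v[j]-v[i])
    rows=[r for r in range(len(w)) if w[r].max()>.8*pk]
    L=np.mean([cross(w[r],pk/2,0) for r in rows[1:4]])+x0;R=np.mean([cross(w[r],pk/2,1) for r in rows[1:4]])+x0
    cx=int(round((L+R)/2)); b=np.mean([cross(d[y0:y1,c],pk/2,1) for c in(cx-1,cx,cx+1)])+y0
    return pk,L,R,(L+R)/2,b
A=rb(s['image'],290,314,350,380);B=rb(cv2.imread('pics/s5.png'),305,323,259,274);C=rb(s['image'],354,376,330,360);Vc=None
print(A,B,C)
a=onz(s,A[3:],0);c=onz(s,C[3:],0);print('near app',a,'far',c)
for z in(.062,.0637,.065): 
    b=onz(s,B[3:],z); print(z,b)
print('hole1',onz(s,(314.1,272.95),.045),'hole0',onz(s,(294.7,277.04),.045))
```

```text
(np.float64(44.049999999999955), np.float64(296.4086805555556), np.float64(307.24415865384617), np.float64(301.82641960470085), np.float64(371.64793884220353)) (np.float64(41.0), np.float64(309.7909090909091), np.float64(319.27681224004755), np.float64(314.5338606654783), np.float64(267.81227106227107)) (np.float64(40.0), np.float64(359.70541310541313), np.float64(371.0), np.float64(365.35270655270654), np.float64(354.2472804972805))
near app [ 0.43366435 -0.40402117  0.        ] far [ 0.55999984 -0.38787105  0.        ]
0.062 [ 0.49930524 -0.19086992  0.062     ]
0.0637 [ 0.49886257 -0.19286969  0.0637    ]
0.065 [ 0.49852406 -0.19439892  0.065     ]
hole1 [ 0.49927549 -0.18800895  0.045     ] hole0 [ 0.45485928 -0.19401898  0.045     ]
```

```bash
python3 -m pendant '[[0.5,0.4,13,0,0,0,15],[0,0,0,0,0,0,15],[0,0,0,0,0,0,15],[0,0,0,0,0,0,15]]'
python3 - <<'E'
from h import *
to([.4985,-.1845,.09],np.deg2rad(97.3))
for n in('side',):
  for i in range(3):
    a=snap(n,n[0]+'6.png')['image'];print(state()[1].round(4))
  if n=='side': a=cv2.resize(a[230:310,260:360],None,fx=8,fy=7,interpolation=cv2.INTER_CUBIC)
  cv2.imwrite('pics/j6%s.png'%n,a)
E
```

```text
t: 8.82
position: [0.4991, -0.1851, 0.1028]
orientation: [0.0, 0.66, 0.751, 0.0]
contact_force: [-0.1, -0.2, -0.5]
opening: 0.0229
t 8.82 pos [ 0.4991 -0.1851  0.1028] yaw 1.6987 shift [ 0.7 -0.5 12.8] tilt [ 3.e-04 -1.e-04 -1.e+00] F [-0.13 -0.15 -0.49] open 22.9 q [-0.05  0.39 -0.41  0.   -0.77 -1.39]
az 0.0005
[ 0.4991 -0.1851  0.1029]
[ 0.4991 -0.1851  0.1029]
[ 0.499  -0.1851  0.1029]
```

View pics/j6side.png

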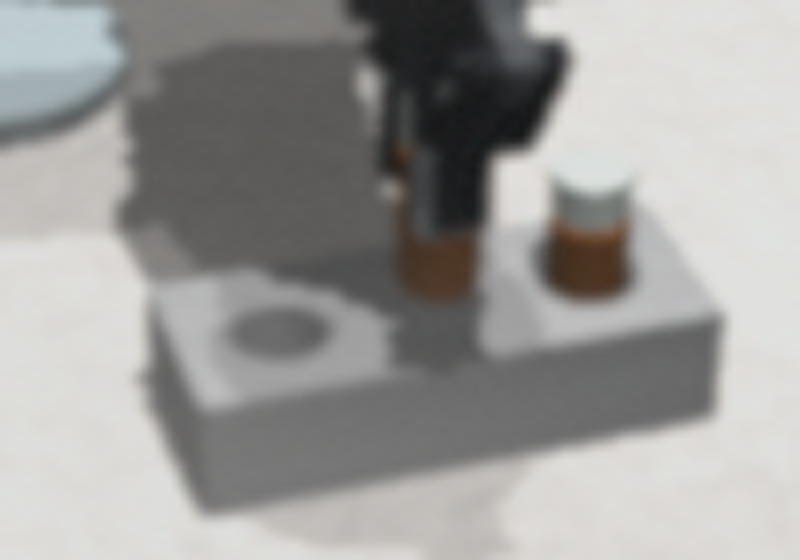

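```bash
python3 -m pendant '[[0.3,0,4,0,0,0,15],[0,0,4,0,0,0,15],[0,0,3,0,0,0,15],[0,0,0,0,0,0,15],[0,0,0,0,0,0,15]]'
python3 - <<'E'
from h import *
to([.4985,-.1845,.0685],np.deg2rad(97.3))
a=snap('side','s7.png')['image']
cv2.imwrite('pics/j7.png',cv2.resize(a[230:310,260:360],None,fx=8,fy=7,interpolation=cv2.INTER_CUBIC))
E
```

```text
t: 9.6
position: [0.4986, -0.1848, 0.0915]
orientation: [-0.0, 0.661, 0.751, -0.0]
contact_force: [0.6, -0.8, -1.0]
opening: 0.0233
t 9.6 pos [ 0.4986 -0.1848  0.0915] yaw 1.6984 shift [ 0.3 -0.  23. ] tilt [-8.e-04  1.e-04 -1.e+00] F [ 0.61 -0.84 -1.02] open 23.3 q [-0.05  0.4  -0.42 -0.   -0.75 -1.39]
az 0.0002
```

View pics/j7.png

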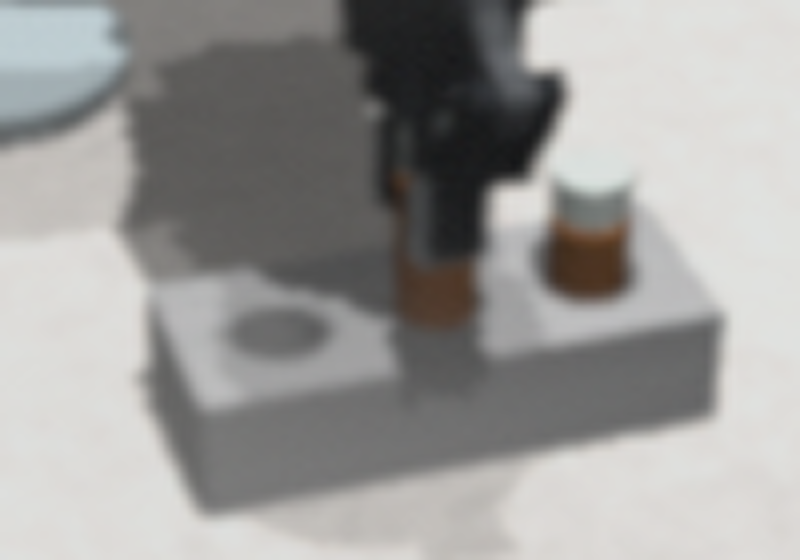

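```bash
python3 -m pendant '[[0,0,4,0,0,0,15],[0,0,4,0,0,0,15],[0,0,0,0,0,0,15]]'
python3 -m pendant '[[0,0,5,0,0,0,15],[0,0,5,0,0,0,15],[0,0,0,0,0,0,15],[0,0,0,0,0,0,15]]'
python3 - <<'E'
from h import *
to([.4985,-.1845,.0685],np.deg2rad(97.3))
a=snap('side','s8.png')['image']
cv2.imwrite('pics/j8.png',cv2.resize(a[230:310,260:360],None,fx=8,fy=7,interpolation=cv2.INTER_CUBIC))
E
```

```text
t: 10.02
position: [0.4987, -0.1848, 0.0833]
orientation: [-0.0, 0.661, 0.751, -0.0]
contact_force: [-0.8, -2.3, -3.0]
opening: 0.023
t: 10.52
position: [0.4986, -0.1848, 0.0732]
orientation: [-0.0, 0.661, 0.751, -0.0]
contact_force: [-0.3, -4.6, -3.5]
opening: 0.023
t 10.53 pos [ 0.4986 -0.1848  0.0732] yaw 1.6983 shift [ 0.3 -0.   4.7] tilt [-9.e-04  1.e-04 -1.e+00] F [-0.35 -4.56 -3.52] open 23.0 q [-0.05  0.43 -0.44 -0.   -0.7  -1.39]
az 0.0001
```

View pics/j8.png

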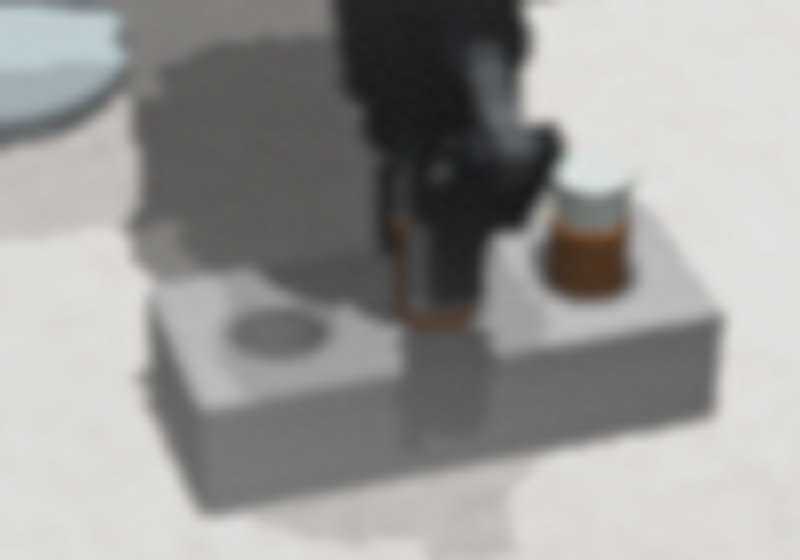

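```bash
python3 -m pendant '[[-0.7,0,2,0,0,0,15],[0,0,3,0,0,0,15],[0,0,0,0,0,0,15],[0,0,0,0,0,0,15]]'
python3 -m pendant '[[0,0,0,0,0,0,50],[0,0,0,0,0,0,50],[0,0,0,0,0,0,50]]'
python3 -m pendant '[[0,0,-40,0,0,0,60],[0,0,-50,0,0,0,60],[0,0,0,0,0,0,60]]'
python3 - <<'E'
from h import *
to([.558,-.380,.15],np.deg2rad(97.3))
a=snap('side','s9.png')['image']
cv2.imwrite('pics/j9.png',cv2.resize(a[230:310,260:360],None,fx=8,fy=7,interpolation=cv2.INTER_CUBIC))
E
```

```text
t: 11.08
position: [0.499, -0.1852, 0.0686]
orientation: [-0.0, 0.661, 0.751, 0.0]
contact_force: [0.1, -0.2, -0.9]
opening: 0.0229
t: 11.45
position: [0.4992, -0.1854, 0.0689]
orientation: [0.0, 0.66, 0.751, 0.0]
contact_force: [-0.3, -0.2, -0.4]
opening: 0.0501
t: 11.82
position: [0.5018, -0.1858, 0.1631]
orientation: [0.004, 0.66, 0.751, 0.003]
contact_force: [-0.3, 0.8, -0.5]
opening: 0.06
t 11.82 pos [ 0.5018 -0.1858  0.1631] yaw 1.6993 shift [-199.7   30.7   14. ] tilt [ 0.01   -0.0015 -0.9999] F [-0.26  0.84 -0.52] open 60.0 q [-0.05  0.31 -0.34  0.   -0.91 -1.39]
az 0.0011
```

View pics/j9.png

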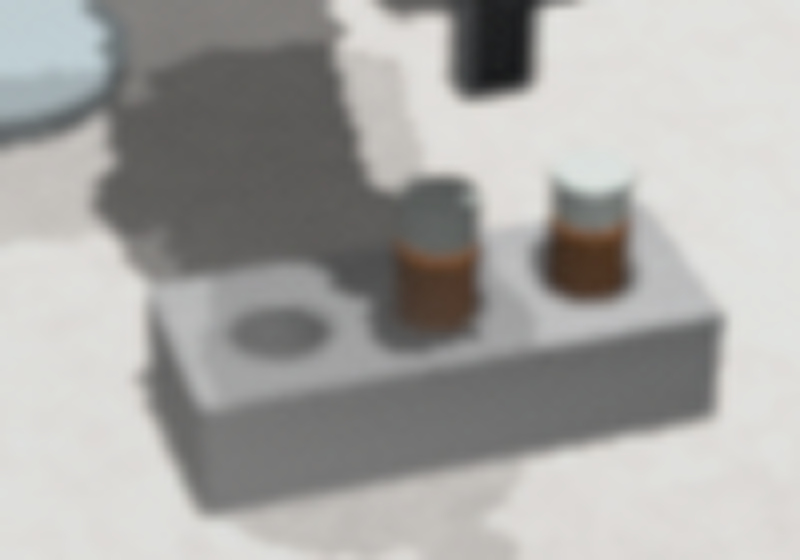

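The first vial is seated in hole1. Next is the far vial.

```bash
python3 -m pendant '[[-40,6,0,0,0,0,60],[-60,9,0,0,0,0,60],[-60,9,0,0,0,0,60],[-40,6,0,0,0,0,60],[0,0,45,0,0,0,60],[0,0,0,0,0,0,60],[0,0,0,0,0,0,60]]'
python3 - <<'E'
from h import *
to([.5565,-.380,.053],np.deg2rad(97.3))
a=snap('side','s10.png')['image']
cv2.imwrite('pics/j10.png',cv2.resize(a[270:370,320:420],None,fx=6,fy=6,interpolation=cv2.INTER_CUBIC))
b=cv2.resize(a[230:310,260:360],None,fx=8,fy=7,interpolation=cv2.INTER_CUBIC)
cv2.imwrite('pics/j10b.png',b)
E
```

```text
t: 12.75
position: [0.5544, -0.3799, 0.114]
orientation: [-0.0, 0.66, 0.751, -0.0]
contact_force: [0.2, 0.4, 0.2]
opening: 0.0598
t 12.75 pos [ 0.5544 -0.3799  0.114 ] yaw 1.6996 shift [-0.3  2.1 61. ] tilt [-5.e-04 -6.e-04 -1.e+00] F [0.16 0.37 0.22] open 59.8 q [-0.36  0.58 -0.04  0.   -0.96 -1.08]
az 0.0014
```

View pics/j10.png

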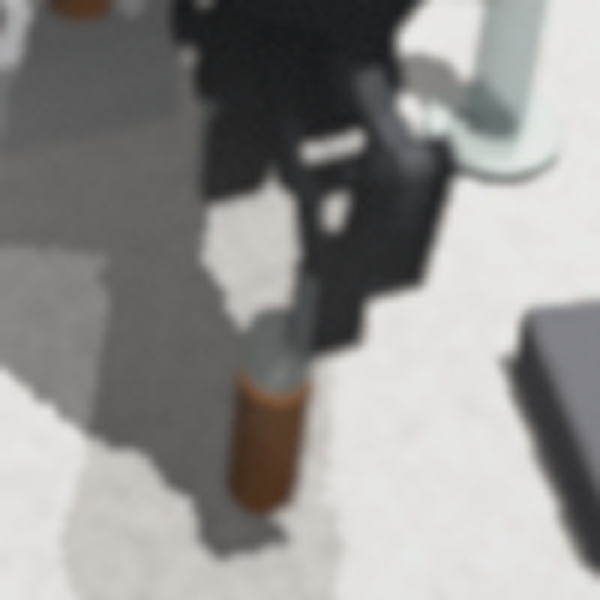

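View pics/j10b.png

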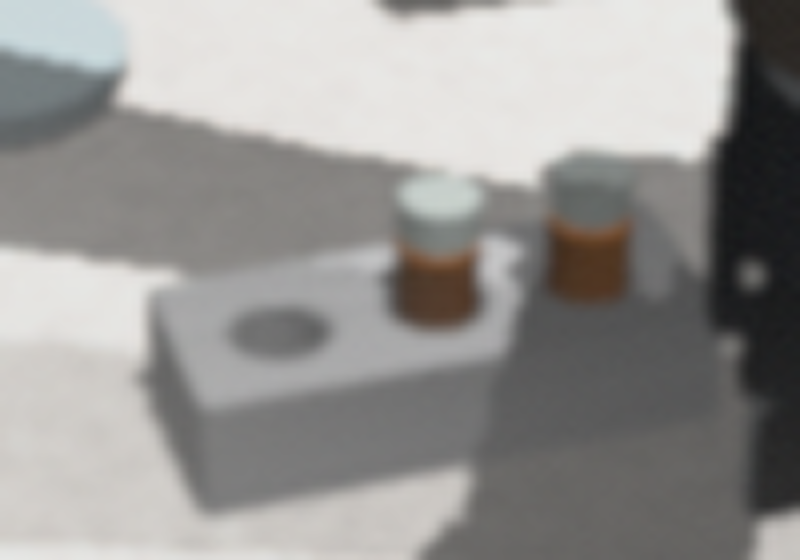

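```bash
python3 -m pendant '[[0,2,31,0,0,0,60],[0,0,30,0,0,0,60],[0,0,0,0,0,0,60],[0,0,0,0,0,0,60],[0,0,0,0,0,0,60]]'
python3 - <<'E'
from h import *
to([.5565,-.380,.053],np.deg2rad(97.3))
snap('side','s11.png')
E
python3 -m pendant '[[0,0,0,0,0,0,15],[0,0,0,0,0,0,15],[0,0,0,0,0,0,15],[0,0,0,0,0,0,15],[0,0,0,0,0,0,15],[0,0,0,0,0,0,15]]' 25
python3 - <<'E'
from h import *
to([.5565,-.380,.053],np.deg2rad(97.3))
a=snap('side','s12.png')['image']
f=lambda im,x,y,w,h,k:cv2.resize(im[y:y+h,x:x+w],None,fx=k,fy=k,interpolation=cv2.INTER_CUBIC)
cv2.imwrite('pics/j12.png',np.hstack([f(cv2.imread('pics/s11.png'),325,285,80,90,5),f(a,325,285,80,90,5)]))
E
```

```text
t: 13.42
position: [0.5574, -0.3801, 0.055]
orientation: [0.002, 0.66, 0.751, 0.001]
contact_force: [0.2, 0.7, -0.0]
opening: 0.0599
t 13.43 pos [ 0.5574 -0.3801  0.055 ] yaw 1.6991 shift [ 0.3 -0.9  2. ] tilt [ 0.0035 -0.0017 -1.    ] F [ 0.2   0.74 -0.01] open 59.9 q [-0.36  0.64 -0.08  0.   -0.84 -1.08]
az 0.0009
t: 14.22
position: [0.5564, -0.3799, 0.0531]
orientation: [0.0, 0.66, 0.751, -0.0]
contact_force: [-0.9, 0.2, 4.1]
opening: 0.023
t 14.22 pos [ 0.5564 -0.3799  0.0531] yaw 1.6988 shift [-0.1  0.1  0.1] tilt [ 5.e-04 -5.e-04 -1.e+00] F [-0.88  0.2   4.06] open 23.0 q [-0.36  0.64 -0.08  0.   -0.84 -1.08]
az 0.0006
```

View pics/j12.png

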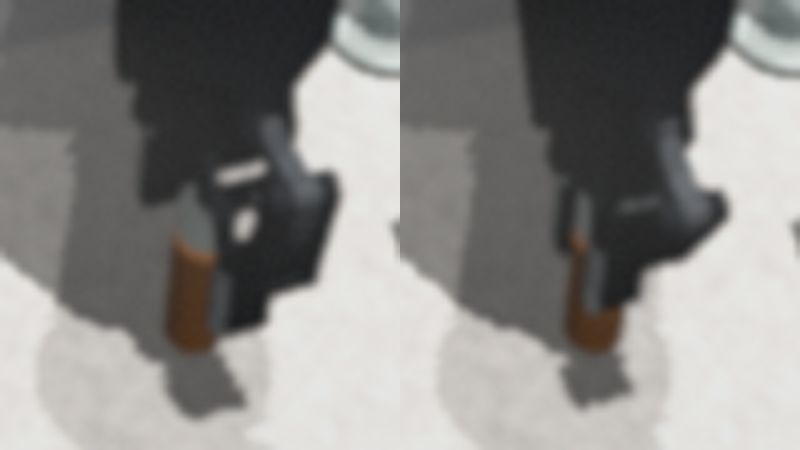

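```bash
python3 -m pendant '[[0,0,-40,0,0,0,15],[0,0,-60,0,0,0,15],[46,-17,0,0,0,0,15],[55,-22,0,0,0,0,15],[55,-22,0,0,0,0,15],[45,-16,0,0,0,0,15],[0,0,20,0,0,0,15],[0,0,20,0,0,0,15],[0,0,0,0,0,0,15],[0,0,0,0,0,0,15]]'
python3 -m pendant '[[0,0,0,0,0,0,15],[0,0,0,0,0,0,15]]'
python3 - <<'E'
from h import *
to([.4542,-.1907,.103],np.deg2rad(97.3))
E
```

```text
t: 15.52
position: [0.4545, -0.1903, 0.1129]
orientation: [0.0, 0.661, 0.751, 0.0]
contact_force: [0.8, -1.0, -0.0]
opening: 0.023
t: 15.78
position: [0.4545, -0.1903, 0.1132]
orientation: [0.0, 0.661, 0.751, 0.0]
contact_force: [-0.1, -0.3, -0.2]
opening: 0.0229
t 15.78 pos [ 0.4545 -0.1903  0.1132] yaw 1.6983 shift [-0.3 -0.4 10.2] tilt [ 1.1e-03 -1.0e-04 -1.0e+00] F [-0.09 -0.32 -0.21] open 22.9 q [-0.07  0.32 -0.5   0.   -0.76 -1.38]
az 0.0001
```

```bash
python3 -m pendant '[[-0.3,-0.3,10,0,0,0,15],[0,0,0,0,0,0,15],[0,0,0,0,0,0,15]]'
python3 - <<'E'
from h import *
to([.4542,-.1907,.103],np.deg2rad(97.3))
a=snap('side','s13.png')['image']
cv2.imwrite('pics/j13.png',cv2.resize(a[230:310,260:360],None,fx=8,fy=7,interpolation=cv2.INTER_CUBIC))
E
```

```text
t: 16.15
position: [0.4539, -0.1906, 0.1025]
orientation: [-0.0, 0.66, 0.751, -0.0]
contact_force: [0.5, -0.1, -0.7]
opening: 0.0229
t 16.15 pos [ 0.4539 -0.1906  0.1025] yaw 1.6986 shift [-0.2  0.3 -0.5] tilt [-5.e-04 -0.e+00 -1.e+00] F [ 0.52 -0.14 -0.67] open 22.9 q [-0.07  0.33 -0.51  0.   -0.73 -1.38]
az 0.0004
```

View pics/j13.png

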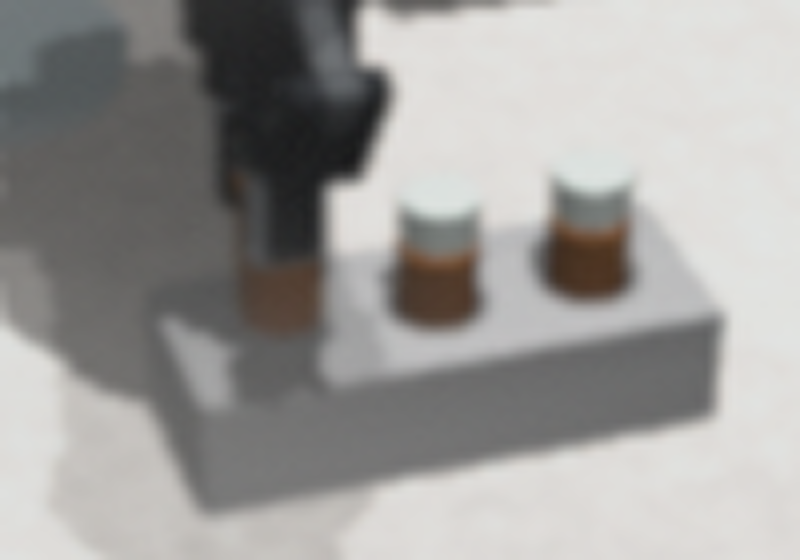

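```bash
python3 -m pendant '[[0,0.2,4,0,0,0,15],[0,0,4,0,0,0,15],[0,0,4,0,0,0,15],[0,0,0,0,0,0,15]]'
python3 -m pendant '[[0,0,4,0,0,0,15],[0,0,4,0,0,0,15],[0,0,0,0,0,0,15]]'
python3 - <<'E'
from h import *
to([.4542,-.1907,.069],np.deg2rad(97.3))
a=snap('side','s14.png')['image']
cv2.imwrite('pics/j14.png',cv2.resize(a[230:310,260:360],None,fx=8,fy=7,interpolation=cv2.INTER_CUBIC))
E
```

```text
t: 16.7
position: [0.4537, -0.1905, 0.0901]
orientation: [-0.0, 0.661, 0.751, -0.0]
contact_force: [-0.6, -2.0, -1.2]
opening: 0.0235
t: 17.08
position: [0.4538, -0.1906, 0.0822]
orientation: [-0.0, 0.661, 0.751, -0.0]
contact_force: [-0.4, -2.2, -1.9]
opening: 0.0229
t 17.07 pos [ 0.4538 -0.1906  0.0822] yaw 1.6984 shift [-0.2  0.3 13.2] tilt [-8.e-04  1.e-04 -1.e+00] F [-0.43 -2.25 -1.88] open 22.9 q [-0.07  0.36 -0.53 -0.   -0.68 -1.38]
az 0.0002
```

View pics/j14.png

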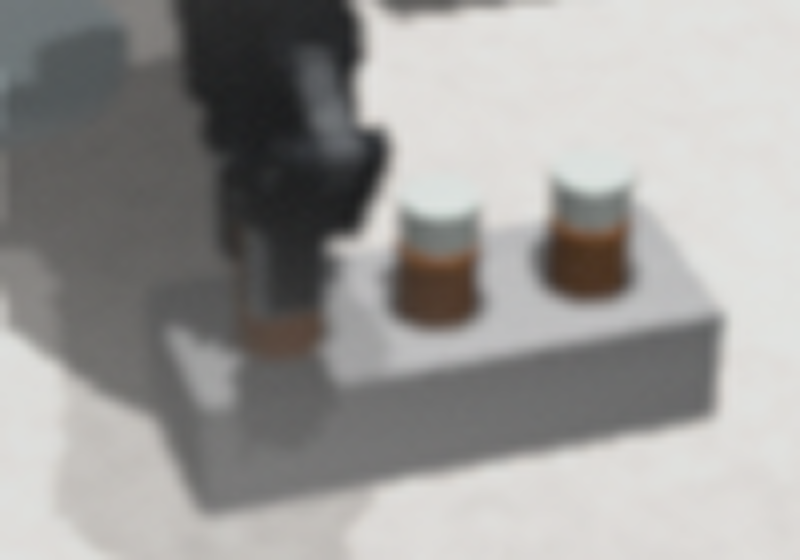

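It is going in. The force points to −y, so I'll shift that way a little and carry on.

```bash
python3 -m pendant '[[-0.6,0,3,0,0,0,15],[0,0,4,0,0,0,15],[0,0,4,0,0,0,15],[0,0,2.5,0,0,0,15],[0,0,0,0,0,0,15],[0,0,0,0,0,0,15]]'
python3 - <<'E'
from h import *
to([.4542,-.1907,.069],np.deg2rad(97.3))
E
```

```text
t: 17.88
position: [0.454, -0.191, 0.0689]
orientation: [-0.0, 0.661, 0.751, -0.0]
contact_force: [-0.5, -1.0, -1.8]
opening: 0.0228
t 17.88 pos [ 0.454  -0.191   0.0689] yaw 1.6985 shift [ 0.3  0.2 -0.1] tilt [-6.e-04  2.e-04 -1.e+00] F [-0.46 -0.98 -1.83] open 22.8 q [-0.07  0.38 -0.54 -0.   -0.65 -1.38]
az 0.0003
```

```bash
python3 -m pendant '[[0,0,0,0,0,0,50],[0,0,0,0,0,0,50],[0,0,0,0,0,0,50],[0,0,-45,0,0,0,50],[0,0,-60,0,0,0,50],[55,0,-40,0,0,0.18,50],[0,0,0,0,0,0,50]]'
python3 - <<'E'
from h import *
import pickle
s0=pickle.load(open('side0.pkl','rb'))
to([.469,.153,.2],np.deg2rad(186))
c=snap('side','s15.png');a=c['image'];b=snap('top','t15.png')['image']
cv2.imwrite('pics/j15.png',cv2.resize(a[230:310,260:360],None,fx=8,fy=7,interpolation=cv2.INTER_CUBIC))
E
```

```text
t: 18.75
position: [0.4498, -0.142, 0.2125]
orientation: [0.003, 0.721, 0.693, 0.003]
contact_force: [-0.1, 0.1, -1.1]
opening: 0.0498
t 18.75 pos [ 0.4498 -0.142   0.2125] yaw 1.5308 shift [295.5   7.3  12.7] tilt [ 8.2e-03  2.0e-04 -1.0e+00] F [-0.06  0.11 -1.15] open 49.8 q [ 0.04  0.15 -0.42  0.   -0.99 -1.65]
az -1.7155
```

View pics/j15.png

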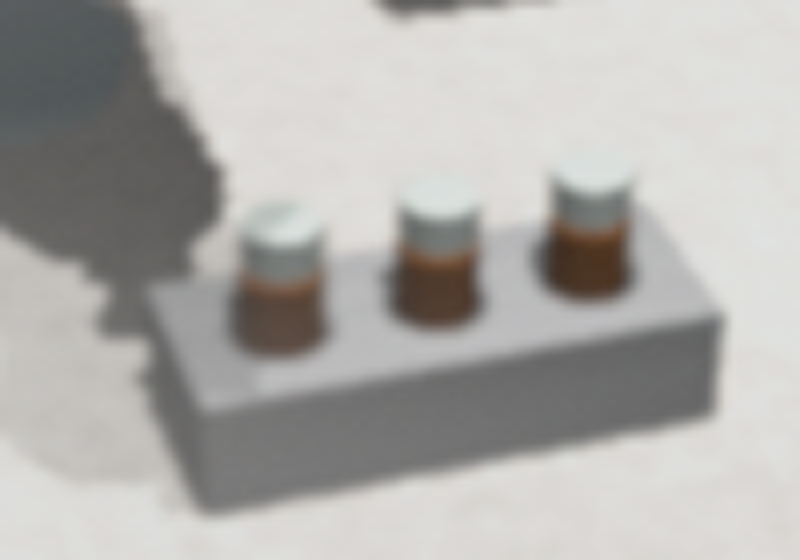

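View pics/s15.png

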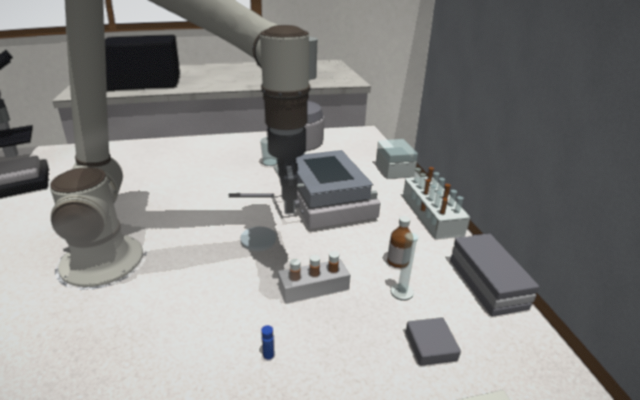

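```bash
python3 -m pendant '[[0,0,0,0,0,-0.186,50],[0,0,0,0,0,-0.186,50],[0,0,0,0,0,-0.186,50],[0,0,0,0,0,-0.186,50],[0,0,0,0,0,-0.186,50],[0,0,0,0,0,-0.186,50],[0,0,0,0,0,-0.186,50],[0,0,0,0,0,-0.186,50],[0,0,0,0,0,-0.186,50],[0,0,0,0,0,-0.043,50]]'
python3 - <<'E'
from h import *
to([.469,.153,.2],np.deg2rad(186.1))
E
```

```text
t: 20.1
position: [0.4476, -0.1443, 0.2072]
orientation: [-0.002, -0.053, 0.999, 0.0]
contact_force: [-0.6, 0.2, -0.4]
opening: 0.0499
t 20.1 pos [ 0.4476 -0.1443  0.2072] yaw -3.0364 shift [-52.6 293.4   7.1] tilt [-0.004  0.    -1.   ] F [-0.55  0.17 -0.36] open 49.9 q [ 0.03  0.16 -0.42 -0.   -0.99  0.07]
az -0.0013
```

```bash
python3 -m pendant '[[-9,45,0,0,0,0,40],[-11,60,0,0,0,0,40],[-11,60,0,0,0,0,40],[-11,60,0,0,0,0,40],[-11,60,0,0,0,0,40],[0,8,35,0,0,0,40],[0,0,0,0,0,0,40],[0,0,0,0,0,0,40]]'
python3 - <<'E'
from h import *
to([.469,.153,.115],np.deg2rad(186.1))
c=snap('side','s16.png');a=c['image'];b=snap('top','t16.png')['image']
cv2.imwrite('pics/j16.png',cv2.resize(a[120:230,230:390],None,fx=5,fy=5,interpolation=cv2.INTER_CUBIC))
cv2.imwrite('pics/j16t.png',cv2.resize(b[140:260,215:375],None,fx=5,fy=5,interpolation=cv2.INTER_CUBIC))
E
```

```text
t: 21.1
position: [0.4711, 0.1524, 0.1739]
orientation: [-0.0, -0.051, 0.999, -0.001]
contact_force: [0.3, -0.7, -0.1]
opening: 0.0403
t 21.1 pos [0.4711 0.1524 0.1739] yaw -3.0387 shift [ 2.   0.9 58.9] tilt [-7.0e-04 -1.3e-03 -1.0e+00] F [ 0.28 -0.65 -0.06] open 40.3 q [ 0.64  0.24 -0.41  0.   -0.92 -0.54]
az -0.0035
```

View pics/j16.png

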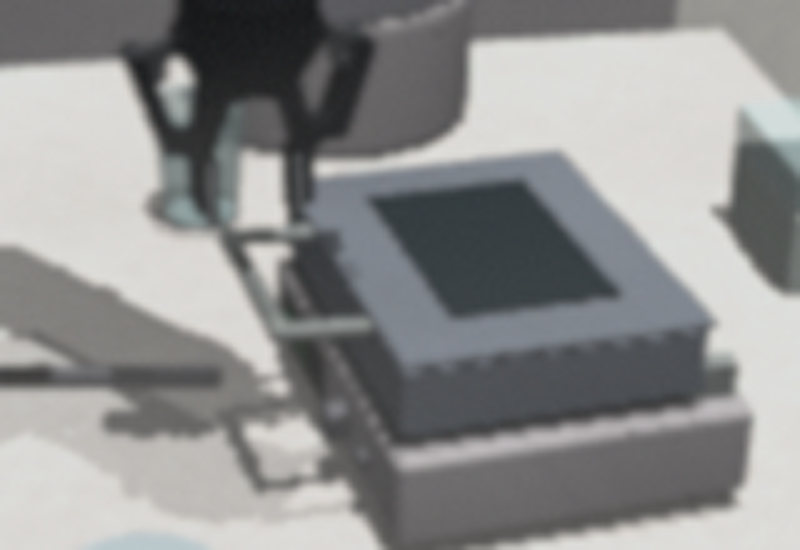

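View pics/j16t.png

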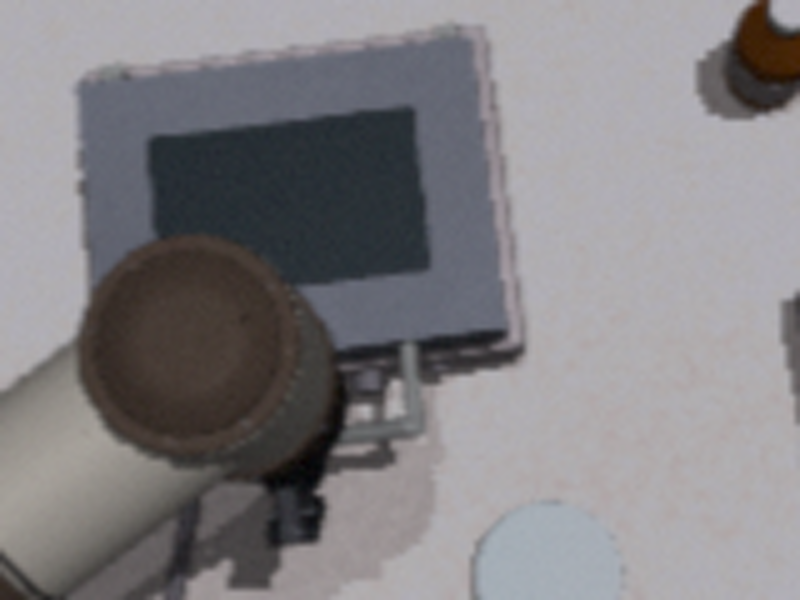

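```bash
python3 -m pendant '[[1.5,1,20,0,0,0,40],[0,0,20,0,0,0,40],[0,0,0,0,0,0,40]]'
python3 -m pendant '[[0,0,17,0,0,0,40],[0,0,0,0,0,0,40],[0,0,0,0,0,0,40],[0,0,0,0,0,0,40]]'
python3 - <<'E'
from h import *
to([.469,.153,.115],np.deg2rad(186.1))
c=snap('side','s17.png');a=c['image']
cv2.imwrite('pics/j17.png',cv2.resize(a[140:220,240:340],None,fx=7,fy=7,interpolation=cv2.INTER_CUBIC))
E
```

```text
t: 21.58
position: [0.4689, 0.1531, 0.1338]
orientation: [-0.001, -0.051, 0.999, -0.0]
contact_force: [0.3, 0.9, -0.1]
opening: 0.0399
t: 22.08
position: [0.4697, 0.1544, 0.118]
orientation: [0.001, -0.052, 0.999, 0.0]
contact_force: [-0.1, -0.0, 1.0]
opening: 0.0402
t 22.07 pos [0.4697 0.1544 0.118 ] yaw -3.0379 shift [ 0.9 -1.4  3. ] tilt [ 0.0017  0.001  -1.    ] F [-0.08 -0.01  1.04] open 40.2 q [ 0.65  0.31 -0.49  0.   -0.77 -0.54]
az -0.0028
```

View pics/j17.png

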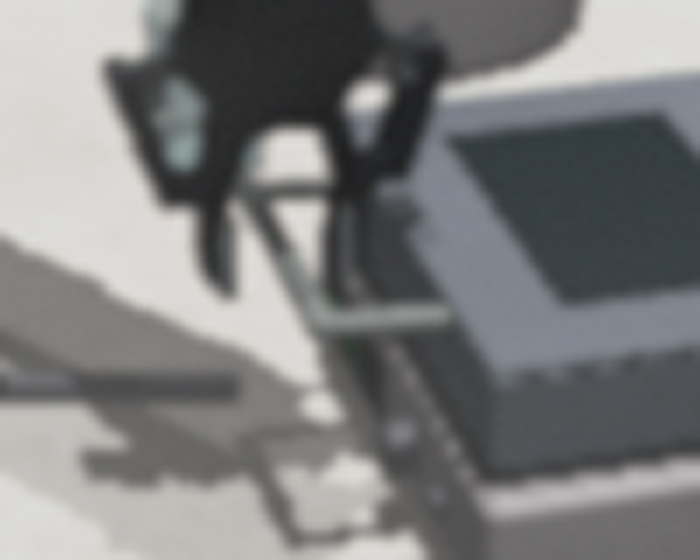

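The open fingers straddle the bar: the fingertips are near (215,290) and (340,290) in the crop, with the bar passing between them. Closing gently now.

```bash
python3 -m pendant '[[0,0,2,0,0,0,20],[0,0,0,0,0,0,18],[0,0,0,0,0,0,16],[0,0,0,0,0,0,14]]' 20
python3 -m pendant '[[0,0,0,0,0,0,12],[0,0,0,0,0,0,9],[0,0,0,0,0,0,6],[0,0,0,0,0,0,4]]' 20
python3 - <<'E'
from h import *
to([.469,.153,.115],np.deg2rad(186.1))
c=snap('side','s18.png');a=c['image']
cv2.imwrite('pics/j18.png',cv2.resize(a[140:220,240:340],None,fx=7,fy=7,interpolation=cv2.INTER_CUBIC))
E
```

```text
t: 22.62
position: [0.4695, 0.1544, 0.1151]
orientation: [0.0, -0.052, 0.999, 0.0]
contact_force: [0.6, -0.1, -0.0]
opening: 0.0137
t: 23.12
position: [0.4705, 0.1546, 0.1154]
orientation: [0.001, -0.052, 0.999, 0.0]
contact_force: [5.3, -1.5, -1.7]
opening: 0.0114
t 23.12 pos [0.4705 0.1546 0.1154] yaw -3.0374 shift [ 1.7 -1.5  0.4] tilt [ 0.0028  0.001  -1.    ] F [ 5.35 -1.54 -1.72] open 11.4 q [ 0.65  0.32 -0.49  0.   -0.76 -0.54]
az -0.0022
```

View pics/j18.png

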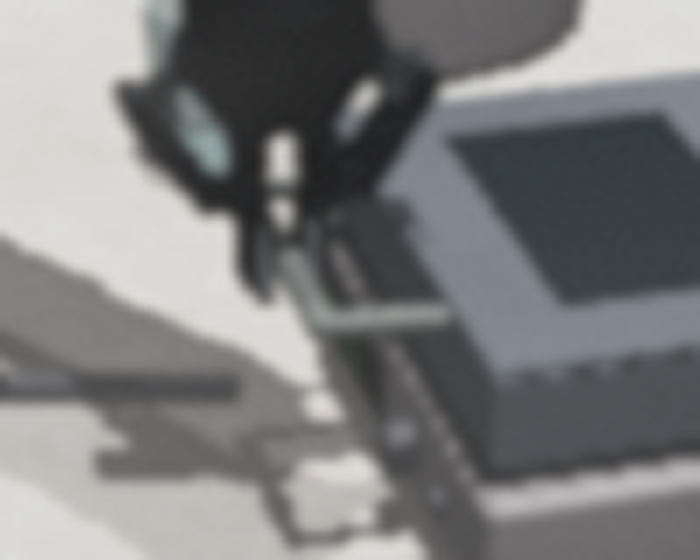

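Run:
```python
import numpy as np
th=np.r_[0:0.96:.08,.975]; a=th+.176
X=225-228.5*np.cos(a);Z=228.5*np.sin(a)-40
for i in range(1,len(th)): print(round(th[i],3),(-(X[i]-X[i-1])).round(1),(-(Z[i]-Z[i-1])).round(1),'cum',X[i].round(1),Z[i].round(1))
```

```text
0.08 -3.9 -17.9 cum 3.9 17.9
0.16 -5.3 -17.5 cum 9.3 35.3
0.24 -6.7 -17.0 cum 16.0 52.3
0.32 -8.0 -16.4 cum 24.0 68.7
0.4 -9.3 -15.7 cum 33.4 84.5
0.48 -10.6 -14.9 cum 43.9 99.4
0.56 -11.7 -14.0 cum 55.6 113.4
0.64 -12.8 -13.0 cum 68.4 126.4
0.72 -13.8 -12.0 cum 82.2 138.4
0.8 -14.7 -10.8 cum 97.0 149.3
0.88 -15.5 -9.6 cum 112.5 158.9
0.975 -19.4 -9.8 cum 131.9 168.7
```

```bash
python3 -m pendant '[[-0.8,0,0,0,0,0,4],[-1.9,0,-9,0,0,0,4],[-2,0,-8.9,0,0,0,4],[-2.6,0,-8.8,0,0,0,4],[-2.7,0,-8.7,0,0,0,4],[0,0,0,0,0,0,4]]'
python3 - <<'E'
from h import *
to([.4712,.1546,.115],np.deg2rad(186.1))
c=snap('side','s19.png');a=c['image']
cv2.imwrite('pics/j19.png',cv2.resize(a[120:220,230:380],None,fx=5,fy=5,interpolation=cv2.INTER_CUBIC))
E
```

```text
t: 23.92
position: [0.4796, 0.1556, 0.1513]
orientation: [0.001, -0.052, 0.999, 0.001]
contact_force: [4.3, 1.0, -4.6]
opening: 0.0113
t 23.93 pos [0.4796 0.1556 0.1513] yaw -3.0381 shift [ 8.6 -0.2 36.2] tilt [ 0.0016  0.0014 -1.    ] F [ 4.27  1.03 -4.57] open 11.3 q [ 0.64  0.28 -0.42 -0.   -0.86 -0.53]
az -0.003
```

View pics/j19.png

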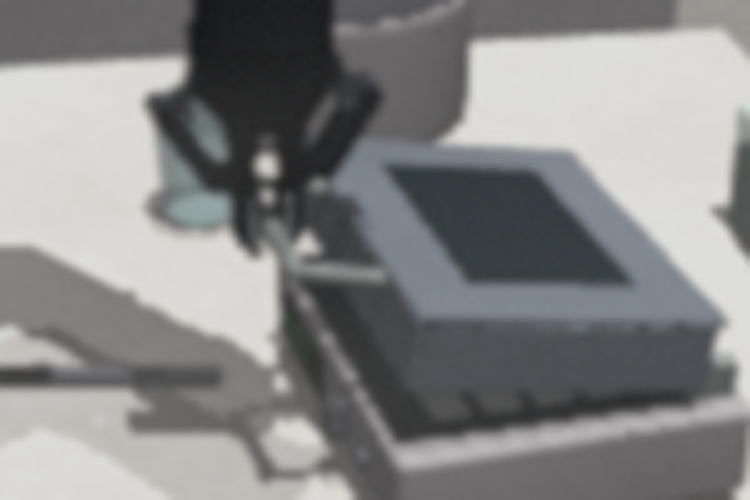

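```bash
python3 -m pendant '[[-3.8,0,-8.5,0,0,0,4],[-3.4,0,-8.5,0,0,0,4],[-4,0,-8.2,0,0,0,4],[-4,0,-8.2,0,0,0,4],[-4.6,0,-7.9,0,0,0,4],[-4.7,0,-7.8,0,0,0,4],[-5.2,0,-7.5,0,0,0,4],[-5.4,0,-7.4,0,0,0,4],[0,0,0,0,0,0,4]]'
python3 - <<'E'
from h import *
to([.4712,.1546,.115],np.deg2rad(186.1))
c=snap('side','s20.png');a=c['image']
cv2.imwrite('pics/j20.png',cv2.resize(a[90:220,230:380],None,fx=5,fy=4.5,interpolation=cv2.INTER_CUBIC))
E
```

```text
t: 25.1
position: [0.5126, 0.1593, 0.215]
orientation: [-0.002, -0.052, 0.999, 0.0]
contact_force: [-3.6, 6.0, -0.7]
opening: 0.0113
t 25.1 pos [0.5126 0.1593 0.215 ] yaw -3.0383 shift [ 41.3  -0.5 100.2] tilt [-3.2e-03  6.0e-04 -1.0e+00] F [-3.6   6.03 -0.73] open 11.3 q [ 0.6   0.27 -0.26 -0.   -1.05 -0.5 ]
az -0.0032
```

View pics/j20.png

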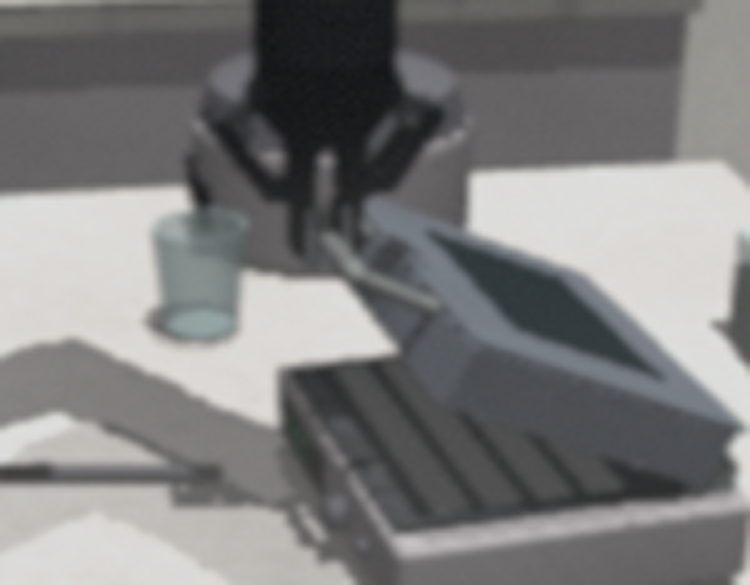

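```bash
python3 -m pendant '[[-5.3,0.8,-7.1,0,0,0,4],[-5.9,0,-6.9,0,0,0,4],[-6.3,0,-6.6,0,0,0,4],[-6.5,0,-6.4,0,0,0,4],[-6.8,0,-6.1,0,0,0,4],[-7,0,-5.9,0,0,0,4],[-7.3,0,-5.5,0,0,0,4],[-7.4,0,-5.3,0,0,0,4],[0,0,0,0,0,0,4]]'
python3 - <<'E'
from h import *
to([.4712,.1546,.115],np.deg2rad(186.1))
c=snap('side','s21.png');a=c['image']
cv2.imwrite('pics/j21.png',cv2.resize(a[70:220,230:380],None,fx=5,fy=4,interpolation=cv2.INTER_CUBIC))
E
```

```text
t: 26.28
position: [0.5657, 0.1652, 0.2671]
orientation: [0.0, -0.052, 0.999, 0.0]
contact_force: [-6.8, 3.9, 7.8]
opening: 0.0111
t 26.27 pos [0.5657 0.1652 0.2671] yaw -3.0373 shift [ 95.1  -0.7 152.1] tilt [ 1.e-04  2.e-04 -1.e+00] F [-6.79  3.89  7.8 ] open 11.1 q [ 0.56  0.31 -0.06 -0.   -1.2  -0.45]
az -0.0021
```

View pics/j21.png

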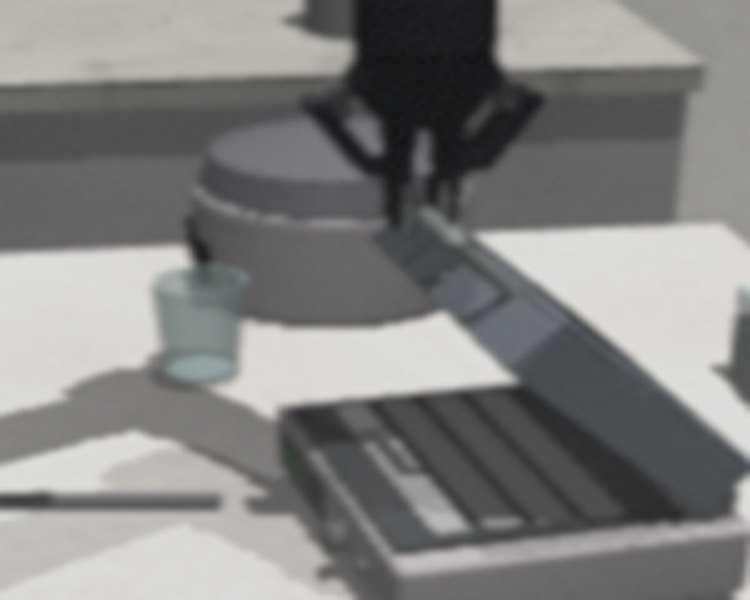

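```bash
python3 -m pendant '[[-6.8,0.5,-6,0,0,0,4],[-7.5,0.3,-5.2,0,0,0,4],[-7.8,0,-4.6,0,0,0,4],[-6.3,0,-3.4,0,0,0,4],[-6,0,-3.1,0,0,0,4],[0,0,0,0,0,0,4],[0,0,0,0,0,0,4]]'
python3 - <<'E'
from h import *
to([.4712,.1546,.115],np.deg2rad(186.1))
c=snap('side','s22.png');a=c['image']
cv2.imwrite('pics/j22.png',cv2.resize(a[70:220,230:380],None,fx=5,fy=4,interpolation=cv2.INTER_CUBIC))
E
```

```text
t: 27.2
position: [0.6003, 0.1691, 0.2865]
orientation: [-0.0, -0.052, 0.999, -0.0]
contact_force: [-2.4, -0.1, 4.1]
opening: 0.011
t 27.2 pos [0.6003 0.1691 0.2865] yaw -3.0382 shift [129.9  -1.1 171.5] tilt [-1.e-04 -5.e-04 -1.e+00] F [-2.36 -0.07  4.06] open 11.0 q [ 0.53  0.36  0.06  0.   -1.27 -0.43]
az -0.003
```

View pics/j22.png

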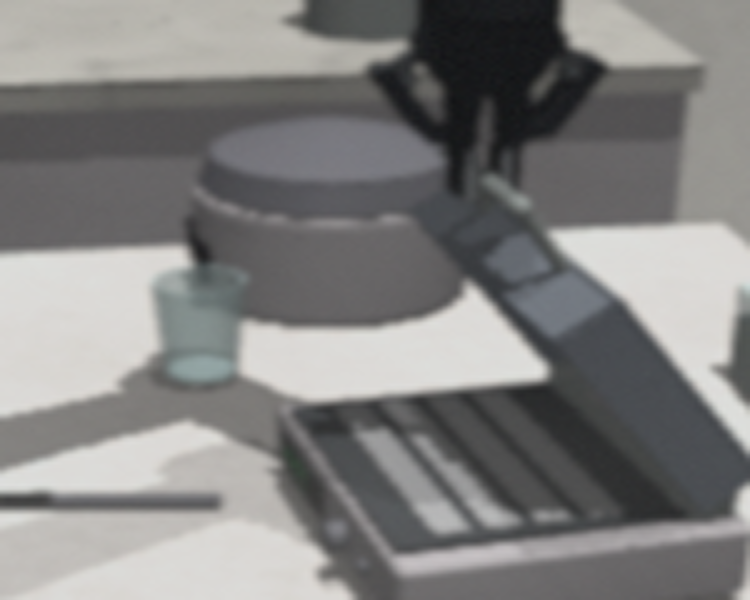

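```bash
python3 -m pendant '[[7.2,-0.3,3.5,0,0,0,4],[7.4,-0.3,3.9,0,0,0,4],[8,-0.2,4.5,0,0,0,4],[8,0,4.8,0,0,0,4],[7.5,0,5.1,0,0,0,4],[7.4,0,5.4,0,0,0,4],[6.4,0,5.2,0,0,0,4],[6.2,0,5.4,0,0,0,4],[0,0,0,0,0,0,4],[0,0,0,0,0,0,4]]'
python3 - <<'E'
from h import *
to([.4712,.1546,.115],np.deg2rad(186.1))
c=snap('side','s23.png');a=c['image']
cv2.imwrite('pics/j23.png',cv2.resize(a[70:220,230:380],None,fx=5,fy=4,interpolation=cv2.INTER_CUBIC))
E
```

```text
t: 28.5
position: [0.5424, 0.1625, 0.2488]
orientation: [-0.0, -0.052, 0.999, -0.0]
contact_force: [0.3, 0.2, 0.8]
opening: 0.0112
t 28.5 pos [0.5424 0.1625 0.2488] yaw -3.038 shift [ 71.6  -0.4 133.8] tilt [-6.e-04 -5.e-04 -1.e+00] F [0.29 0.24 0.8 ] open 11.2 q [ 0.58  0.29 -0.14  0.   -1.14 -0.47]
az -0.0029
```

View pics/j23.png

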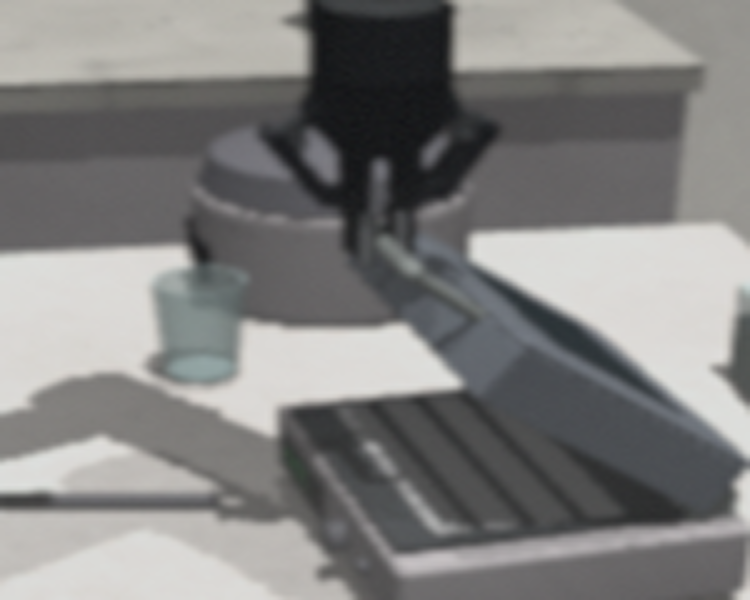

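Run:
```python
from h import *
import pickle
s=pickle.load(open('side0.pkl','rb'))
im=cv2.imread('pics/s23.png');cv2.imwrite('pics/k23.png',cv2.resize(im[120:165,290:350],None,fx=12,fy=12,interpolation=cv2.INTER_CUBIC))
ex=np.array([np.cos(.1065),np.sin(.1065),0]);ey=np.array([-ex[1],ex[0],0])
P0=np.array([.4778,.0941,.115])
for uv in[(313.1,137.6),(312,137),(314,138.5)]:
    o,d=ray(s,uv);P=o+d*((P0-o)@ey)/(d@ey); H=P0+.225*ex
    print(P.round(4),'angle',np.arctan2(P[2]-.075,(H-P)@ex)-.176,'r',np.hypot(P[2]-.075,(H-P)@ex))
# from arm
x,z=(225-71.6),133.8+40;print(np.arctan2(z,x)-.176)
```

```text
[0.5509 0.1019 0.245 ] angle 0.6668781629598091 r 0.22766753172334991
[0.5479 0.1016 0.2469] angle 0.6628164981000038 r 0.23112673149938687
[0.5534 0.1022 0.2422] angle 0.6670353009063028 r 0.2239680542442887
0.671664754808692
```

View pics/k23.png

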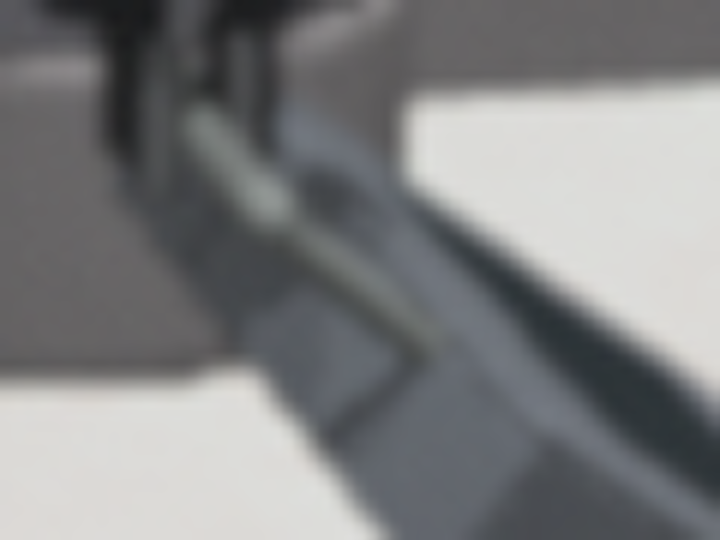

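The bar is still held between the pads, and the angle comes to 0.667 rad from the picture and 0.672 rad from the arm pose. I'll let it settle and do a last check.

```bash
python3 -m pendant '[[0,0,0,0,0,0,4],[0,0,0,0,0,0,4],[0,0,0,0,0,0,4],[0,0,0,0,0,0,4]]'
python3 - <<'E'
from h import *
snap('side','s24.png');snap('top','t24.png')
o=state()[0];print(np.abs(o['joint_vel']).max(),o['opening'],o['contact_force'],o['position'])
E
```

```text
t: 29.05
position: [0.5425, 0.1625, 0.2489]
orientation: [-0.0, -0.052, 0.999, -0.0]
contact_force: [-1.3, -0.8, 1.1]
opening: 0.0112
0.0027465631770740868 0.010927601013606368 [-1.33022744 -1.13542683  1.98862706] [0.54251935 0.16250788 0.24885435]
```

View pics/s24.png

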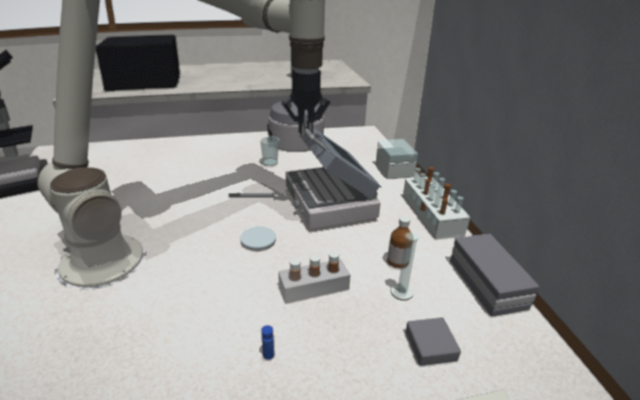

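View pics/t24.png

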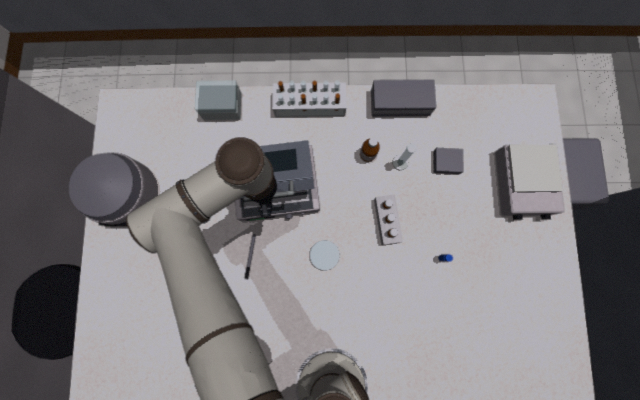

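The pictures show three vials seated level in the block at about (294,270), (314,266) and (333,262) in the side view. The other things on the bench look unmoved, and the hood is held half open.

```bash
python3 -c "
from rig import ctrl
print(ctrl.hand_in())"
```

```text
the job is handed in; nothing more can be done
None
```

The job is handed in at about 29 s of robot time; hand-in gives no verdict. Both amber vials are in the block, and the gripper is holding the hood still below its balance point.

- **Vials:** The near vial went into the middle bore and the far one into the bore nearest the robot. In the pictures both stand upright and as deep as the vial already in the block. I pushed them in to within about 1.5 mm of the floor by the arm's reading and released them there.
- **Hood:** I took it by its bar and raised it to about 0.97 rad, roughly 10 degrees past balance. I then brought it back to about 0.67 rad, about 7.5 degrees below balance. The arm pose gives 0.672 rad and the picture gives 0.667 rad.
- **Hold:** At the end the joint speeds were under 0.003 rad/s and the gripper opening was 11 mm on the 12 mm bar. The bar slid about 3 mm towards the fingertips during the lift but stayed well between the pads.
- **Rest of the bench:** By eye, the third vial, the blue look-alike and the other things look unmoved in the last pictures.
- **Disagreements:** The side camera read about 3 mm off from the arm and the top camera in y. I corrected for that by comparing vial and bore in the same picture. Both vials touched the bore wall with a side force of up to about 5 N on the way in, eased by shifting 0.6–0.7 mm.

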